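Fit a new water-filter cartridge and open its supply valve

ROBOT

A 6-joint arm with a two-finger parallel gripper is mounted at the origin on a cart in front of the work surface, level with it; the furniture and walls round the work are solid. World frame = base frame: x ahead of the robot, y to its left, z up, the work surface at z = 0. Lengths are in m, angles in rad, forces in N, time in s.
With the tool pointing down it reaches from about 0.325 to 1 m from the base axis. Payload 5.1 kg.
Tool frame: the origin (TCP) lies on the centre line of the jaws, within the pads' length; the fingertips stand 17 mm ahead of it and the grasp point (between the pads) lies 2 mm behind it; z points along the fingers, y is the direction in which the jaws open and shut (so a half turn about z gives the same grasp; the last joint's range is limited). The gripper opens to 85 mm and grips with 20 to 120 N. Pads are 22 mm wide; open, the fingers measure 114 mm over their backs; the gripper's body (76 mm by 85 mm) begins 54 mm behind the grasp point. The pads swing forward as they close: fully open they stand 13 mm farther back than shut.
Start: joints at [-1.351, 0.124, 1.65, -0, 1.367, -0.083], TCP at [0.194, -0.62, 0.248] pointing down, gripper open.
Joint ranges: [-2.61, 2.61], [-1.02, 2.33], [0.03, 2.71], [-1.35, 4.49], [0.32, 2.68], [-2.91, 2.91]. Speed limits (rad/s): [2.57, 2.57, 3.14, 3.14, 3.14, 3.14].

INTERFACE

Orientations are given as a unit quaternion [w, x, y, z].
In Python, from rig import move_ptp, move_linear, move_joints, open_gripper, clamp, dwell, solve_ik, grab_frame, get_calibration, IKError, finish_job, spot_in, cut_out, read_clock, read_joint_pos, read_joint_vel, read_joint_torque, read_tool_pos, read_ee_rot, read_ft_force, read_wrist_torque, read_opening gives the robot as it stands. Calls block until the motion is done:
- move_ptp(position, orientation): joint-space move of the TCP to a pose.
- move_linear(position, frame=None, velocity=0.15, guard=None): straight line of the TCP; frame=None keeps the orientation; velocity is the mean speed in m/s. With guard (N) it stops when the force on the tool has changed by that much, and returns True; else False.
- move_joints(angles): joint-space move.
- open_gripper() and clamp(strength=None): open the fingers fully, or close them until they stop; strength is the grip in N (None keeps the last).
- dwell(seconds).
- solve_ik(position, orientation): joint angles nearest the present ones, or None.
- grab_frame(name): name is "scene" or "top" or "wrist"; returns the picture (400x640x3 uint8, red, green, blue); there is no depth.
- get_calibration(name): a dict with "camera_matrix" (3x3 intrinsics, pixels), "R" (3x3) and "t" (3): a world point X has camera coordinates R X + t. Camera axes: x right, y down, z forward; pixel columns grow to the right and rows downward; lengths in m; the calibration is good to about 2 mm. A picture is of the moment at which its call begins: read the wrist's pose just before it. get_calibration takes no time and is no camera call; for the wrist camera it gives the pose at the moment of the call.
A pose or a line that the arm cannot do raises IKError and nothing moves.
- finish_job(): hands the job in, once; it reports no verdict.
Trained networks look in the newest picture that a camera, given by its name, has taken for a name from the list of things; names that differ only in an ending like _2 or _b are one class to them, and where a whole thing is asked for, a point or a joint stands for the part that bears it (a point fixed in the world has none). Each returns a list of dicts, best first, with "p" (0 to 1); they miss things now and then, are a little off and sometimes report something else, mostly with a low value. They report only what shows in the picture. A call takes as long as a camera call.
- spot_in(camera, label): "location" ([x, y, z] in m, in world coordinates, good to about 4 mm: the middle of the surface that is visible of it).
- cut_out(camera, label): "region" (400x640 bool, what is visible of it).
Readings, each from a call of its own:
- read_clock(): time.
- read_joint_pos(): joint angles.
- read_joint_vel(): joint speeds.
- read_joint_torque(): joint torques, N m.
- read_tool_pos(): TCP position.
- read_ee_rot(): TCP orientation.
- read_ft_force(): force on the tool from outside, world axes, zero at the start.
- read_wrist_torque(): the same for the moment, N m.
- read_opening(): finger opening in m.
Only numpy, scipy, OpenCV 4.12 (cv2) and the standard library are available. Lean on these libraries where they do the work, as an engineer would, in place of code of your own. Each camera call takes 0.05 s, during which the arm holds its last target.

TASK

Put a new cartridge into the water filter. First pull the transport cap off the top of the cartridge and drop it into the open white carton; then push the cartridge straight up into the filter head and twist it by its handle until its lugs lock and it hangs there by itself, let go of it, and only then open the supply valve fully. Keep the cartridge upright, and leave the other things on the worktop where they are.

Things in the scene. Friction and masses are not known exactly. Their poses are not given: they have to be found in the camera images.
- cartridge_mid (a point): Centre of the cartridge, half-way up: a loose white upright cylinder, 0.25 kg give or take a quarter, 194 mm high, standing on the worktop. Round body 56 mm in diameter up to 145 mm above its foot, then a shoulder to 158 mm, a neck 35 mm in diameter to 186 mm and a nose tapering to 26 mm. z: its axis, up. A grey handle sticks out to its own -x side.
- handle (a point): Centre of the part of the cartridge's handle to grip, 60 mm from the axis on its own -x side, 63 mm above its foot. The handle is a bar 14 mm thick (along the cartridge's y: grip it across these sides) and 24 mm high that runs from the body out to 83 mm from the axis, drooping 20 degrees outwards. The head above it leaves no room for an upright hand: lean the hand outwards 25 to 40 degrees.
- lugs (a point): Point on the cartridge's axis 173.5 mm above its foot (76.5 above cartridge_mid), mid-height of its two bayonet lugs. They stick out of the neck to 24.5 mm from the axis on opposite sides, along the cartridge's own y axis (the lug line, across the handle), each 10 mm wide, 7 mm high. Grey ribs on the shoulder point to them.
- cap_mid (a point): Centre of the grey transport cap on the cartridge's top: a round cup, mouth down, 43 mm in diameter, 34 mm high, 20 g, loose over the nose, resting on the lugs. Its lower rim is 177 mm and its top 211 mm above the cartridge's foot. Pull it straight up; after 20 mm it is clear of the nose.
- carton_mid (a point): Centre of the white carton's inside, 35 mm above the worktop. The carton is fixed; inside 88 mm along its x by 94 mm along its y, walls 2 mm thick, 70 mm high. The lid on its -x side hangs open outwards; standing flaps rise to 118 mm on its -y side and 92 mm on its +x side.
- station: The filter station, a fixed steel stand; origin under it on the worktop. z up, -x out of its front, y along its back plate (270 mm wide, 330 mm high, face 43 mm behind the origin). Foot plate 4 mm thick, to 55 mm in front of the origin. Grey round filter head at its +y half, supply pipe, gauge (down to 232 mm high) and valve to the -y side, short outlet pipe to the +y side.
- socket (a point): Centre of the filter head's socket mouth, open downwards, 239 mm above the worktop; axes of the station. The head is 70 mm wide and ends 58 mm above the mouth. The mouth is a 39 mm hole with two opposite gaps, 15 mm wide, to 27 mm from the axis: the lugs pass up them when the lug line is turned +45 degrees from the station's x axis: the cartridge's yaw is then -45 degrees from the station's.
- lug_seat (a point): Point on the socket's axis, 6.5 mm above the mouth, where the point lugs is when locked (cartridge foot then 72 mm up). From the entry, with lugs 4 to 9 mm above this (just over 9 the shoulder stops), twist 45 degrees anticlockwise seen from above (end stop just after): handle straight out to the station's front, lug line along its y. Let down, the lugs drop 3 mm into pockets there and are locked.
- poppet (a joint): Spring plunger inside the socket, in m: 0 hanging down, grows as the cartridge's nose lifts it. It presses the cartridge down with about 2.5 N when locked (0.004) and 4 N when pushed right up (0.014).
- valve (a joint): Supply valve, a flat quarter-turn lever, in rad: 0 shut (lever points to the station's -x, the front; it may start up to 0.25), 1.57 fully open at its stop (lever points to the station's -y, along the pipe, away from the head). It opens anticlockwise seen from above. Friction about 0.08 N m; stays where left.
- valve_axis (a point): Fixed point on the vertical axis of the valve lever, at the lever's mid-height, 306 mm above the worktop and 120 mm from the socket's axis on the station's -y side. Axes of the station.
- lever_tip (a point): Point on the lever 70 mm from the valve's axis, at mid-height. Its own -x axis points outwards along the lever. The lever's black grip runs from 28 to 80 mm from the axis, 16 mm wide, 10 mm thick; there is free room under and over it.

How it is judged:
On the way, in this order (a step that is already met when the one before it is completed fails the run):
1. the cap lies in the carton (x of cap_mid in the frame of carton_mid between -0.044 and 0.044 m and y of cap_mid in the frame of carton_mid between -0.047 and 0.047 m and height (world z) of cap_mid below 0.05 m and contact force between the fingers and cap below 0.1 N), for 0.2 s.
2. the cartridge hangs locked in the filter head, let go (horizontal distance between lugs and lug_seat below 0.004 m and z of lugs in the frame of lug_seat between -0.003 and 0.0015 m and angle between the y axis of lugs and the y axis of lug_seat, either way round below 0.15 rad and contact force between the fingers and cartridge below 0.1 N), for 0.2 s.
3. the supply valve is fully open (value of joint valve above 1.42 rad), for 0.2 s.
At the end, for the whole second after the job is handed in: Cap in the carton (centre inside the walls, below 50 mm). Cartridge hanging at rest, tilt under 0.1 rad, lugs in the pockets: point lugs within 4 mm of lug_seat sideways, 3 mm below to 1.5 mm above it, lug line within 0.15 rad of the station's y. Valve over 1.42 rad (x of cap_mid in the frame of carton_mid between -0.044 and 0.044 m and y of cap_mid in the frame of carton_mid between -0.047 and 0.047 m and height (world z) of cap_mid below 0.05 m and horizontal distance between lugs and lug_seat below 0.004 m and z of lugs in the frame of lug_seat between -0.003 and 0.0015 m and angle between the y axis of lugs and the y axis of lug_seat, either way round below 0.15 rad and angle between lugs's own z axis and vertical below 0.1 rad and value of joint valve above 1.42 rad and linear speed of cartridge below 0.02 m/s); the robot touches nothing.
It fails at once if the cartridge is tipped over (more than 0.6 rad from upright) (angle between lugs's own z axis and vertical above 0.6 rad).
It fails at once if the valve is opened (past 0.6 rad) before the cartridge is in the head (value of joint valve above 0.6 rad and distance between lugs and lug_seat above 0.02 m).
It fails at once if another thing on the worktop is pushed more than 40 mm (distance of any of kitchen_roll, spare_bulb, black_tape, lamp_carton, screwdriver, terminal_strip from where it was at the start of the episode above 0.04 m).
It also fails if it takes over 72 s, if anything falls off the work surface, if the arm or the gripper's body presses on something with over 40 N, if the wrist force passes 120 N, or if a joint passes its speed limit or range.

## Working session

There is one attempt and no reset: what is moved stays moved. The work goes in short steps, each a Python script; the robot and the scene stay as the last script left them, time stands still between calls to the robot, and variables do not carry over. Pictures are saved under pics/ and viewed, and the job is handed in when it is done.

```bash
ls; mkdir -p pics
python3 - <<'E'
from rig import *
import cv2
for n in ["scene","top","wrist"]:
    im=grab_frame(n); cv2.imwrite(f"pics/a_{n}.png",im[:,:,::-1])
    c=get_calibration(n); print(n,c["camera_matrix"],(-c["R"].T@c["t"]), c["R"][2])
    if n!="wrist":
        for l in ["cartridge_mid","handle","lugs","cap_mid","carton_mid","station","socket","valve","lever_tip","poppet"]:
            try: r=spot_in(n,l); print(l,[(d["location"],d["p"]) for d in r[:2]])
            except Exception as e: print(l,repr(e))
print(read_clock())
E
```

```text
pics
scene [[488.12509606   0.         318.7577686 ]
 [  0.         488.12509606 203.28048707]
 [  0.           0.           1.        ]] [0.02786778 0.94805015 0.97098638] [ 0.37427222 -0.71021723 -0.5962481 ]
cartridge_mid [([0.4649, -0.241, 0.0835], 0.91)]
handle [([0.4708, -0.2391, 0.0792], 0.85)]
lugs [([0.47, -0.2389, 0.082], 0.62)]
cap_mid [([0.4824, -0.2472, 0.1993], 0.44)]
carton_mid [([0.5142, 0.334, 0.05], 0.89)]
station [([0.5813, 0.073, 0.1341], 0.66), ([0.4713, -0.2413, 0.083], 0.38)]
socket [([0.5843, 0.0691, 0.1372], 0.67)]
valve [([0.4808, -0.0095, 0.3111], 0.54)]
lever_tip []
poppet []
top [[472.3147003    0.         323.91385089]
 [  0.         472.3147003  194.33299509]
 [  0.           0.           1.        ]] [0.26424115 0.00546753 1.32254615] [ 0.19298036  0.02647529 -0.98084537]
cartridge_mid [([0.4628, -0.2403, 0.095], 0.74)]
handle [([0.4625, -0.2438, 0.0904], 0.8)]
lugs [([0.466, -0.2451, 0.0936], 0.67)]
cap_mid [([0.4819, -0.257, 0.2136], 0.79)]
carton_mid [([0.5033, 0.346, 0.0411], 0.95), ([0.5558, 0.0386, 0.2323], 0.24)]
station [([0.5617, 0.0379, 0.233], 0.78)]
socket [([0.5573, 0.038, 0.2353], 0.86)]
valve [([0.4848, -0.0159, 0.309], 0.76), ([0.4828, -0.2536, 0.2111], 0.52)]
lever_tip [([0.4852, -0.0144, 0.3084], 0.57)]
poppet []
wrist [[347.18072625   0.         319.97509122]
 [  0.         347.18072625 207.73378571]
 [  0.           0.           1.        ]] [ 0.2602945  -0.60011285  0.37466301] [-0.25648817 -0.07960074 -0.963264  ]
1.15
```

View pics/a_scene.png

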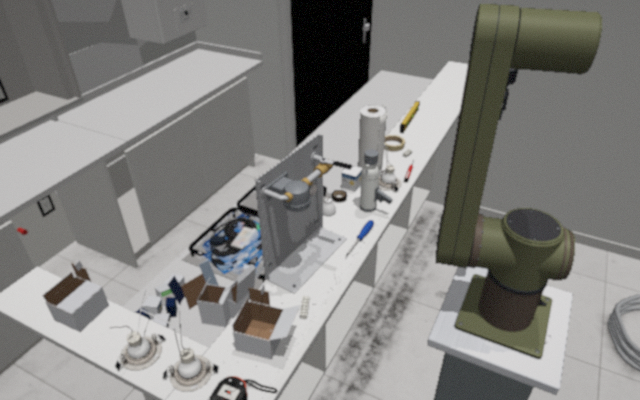

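View pics/a_top.png

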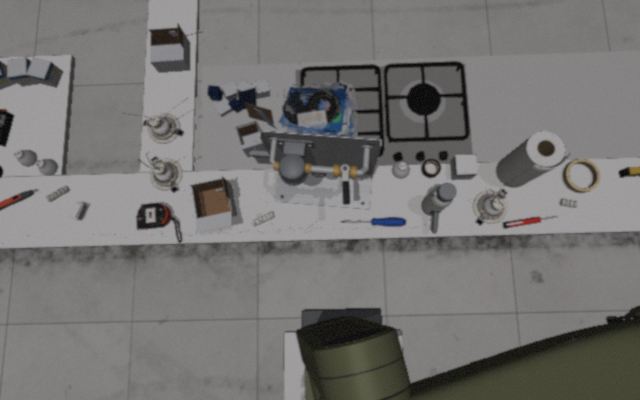

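View pics/a_wrist.png

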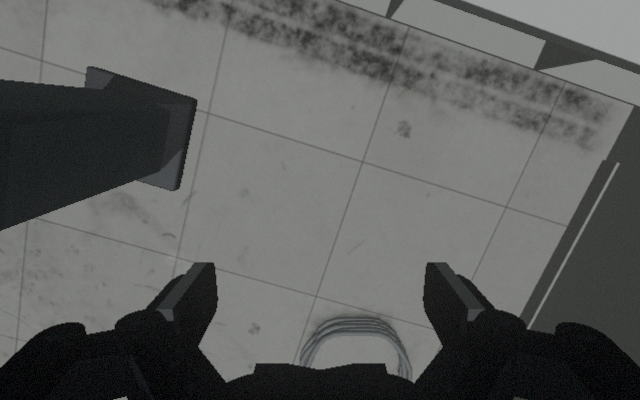

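Run:
```python
import cv2
t=cv2.imread("pics/a_top.png"); s=cv2.imread("pics/a_scene.png")
cv2.imwrite("pics/a_top1.png",cv2.resize(t[120:260,180:380],None,fx=4,fy=4,interpolation=2))
cv2.imwrite("pics/a_top2.png",cv2.resize(t[130:260,380:580],None,fx=4,fy=4,interpolation=2))
cv2.imwrite("pics/a_sc1.png",cv2.resize(s[80:230,240:440],None,fx=4,fy=4,interpolation=2))
cv2.imwrite("pics/a_sc2.png",cv2.resize(s[210:360,180:380],None,fx=4,fy=4,interpolation=2))
```

```text
(no output)
```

View pics/a_top1.png

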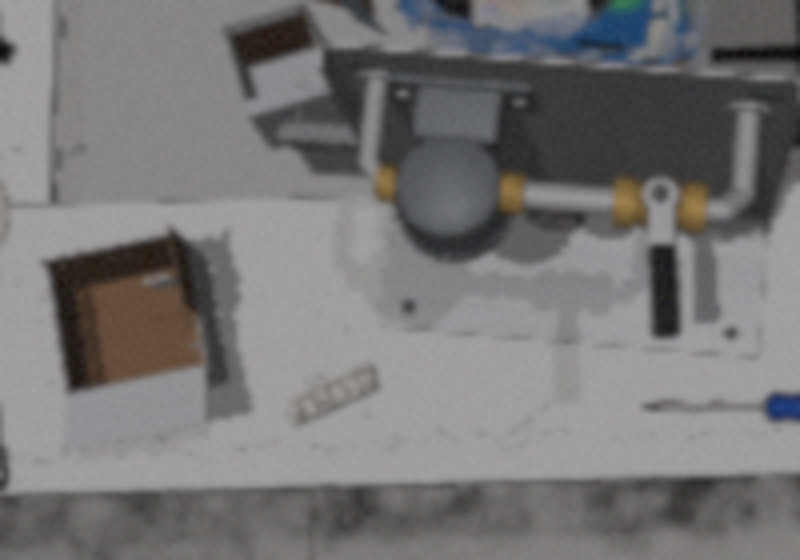

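View pics/a_top2.png

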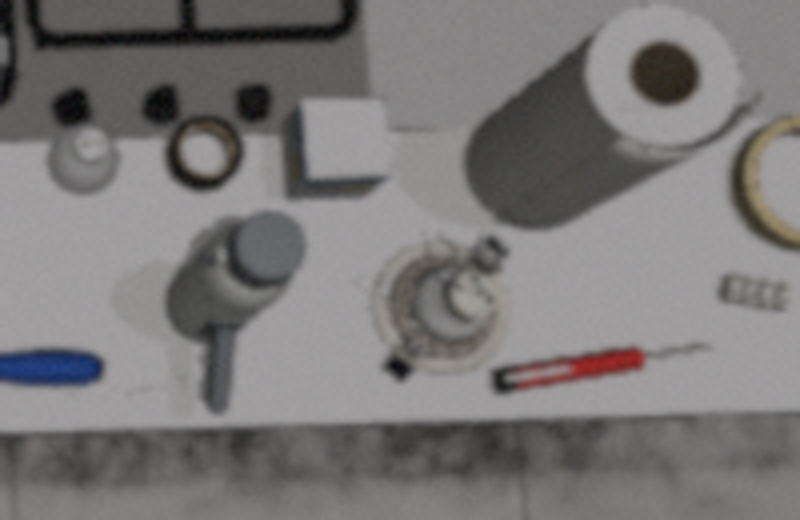

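View pics/a_sc1.png

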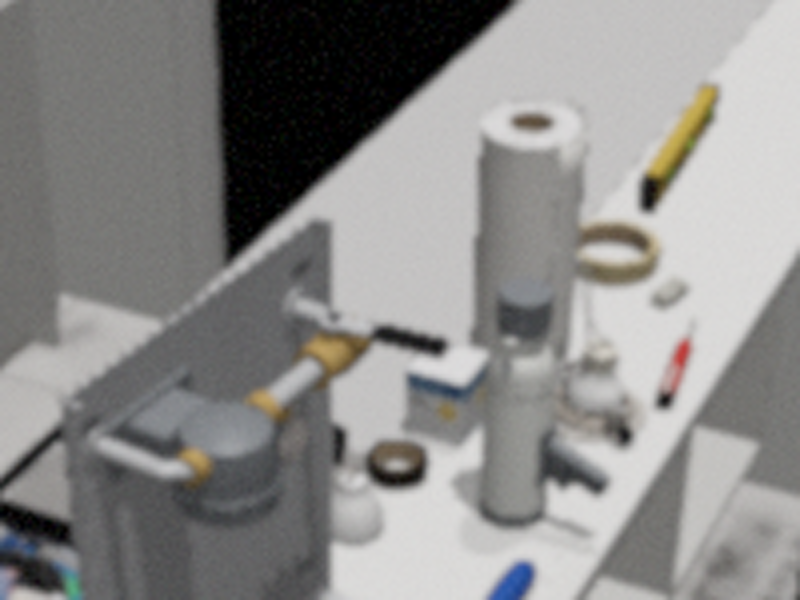

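View pics/a_sc2.png

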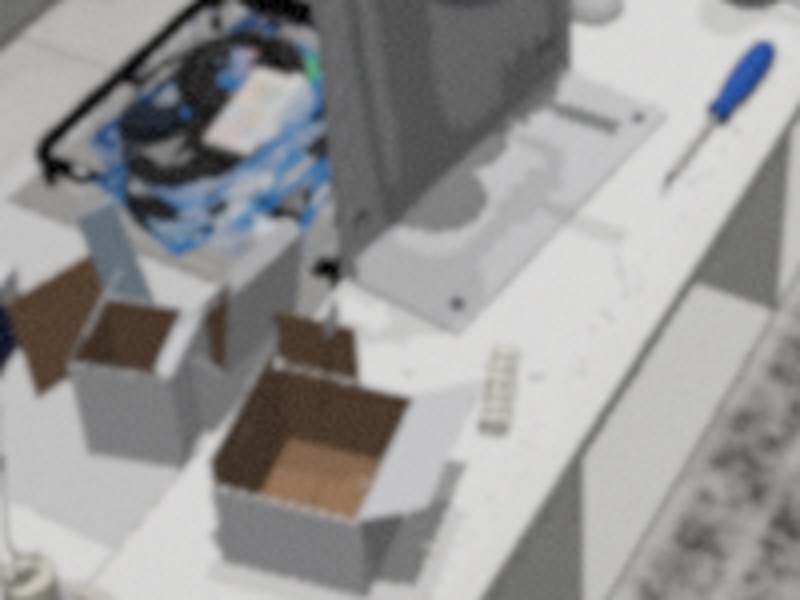

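```bash
cat > h.py <<'E'
import numpy as np, cv2
from scipy.spatial.transform import Rotation as Rn
def proj(c,X):
    X=np.atleast_2d(X); p=X@c["R"].T+c["t"]; q=p@c["camera_matrix"].T; return q[:,:2]/q[:,2:]
def unproj(c,uv,z):
    d=c["R"].T@np.linalg.solve(c["camera_matrix"],[uv[0],uv[1],1.]); o=-c["R"].T@c["t"]
    return o+d*(z-o[2])/d[2]
def q(M): 
    x=Rn.from_matrix(M).as_quat(); return [x[3],x[0],x[1],x[2]]
def down(yaw): # tool z down, tool x at yaw
    c,s=np.cos(yaw),np.sin(yaw)
    X=np.array([c,s,0]);Z=np.array([0,0,-1.]);return q(np.stack([X,np.cross(Z,X),Z],1))
def lean(yaw,a,flip=False): # cartridge yaw, lean a: z=(sin a,0,-cos a) in cart frame; tool y = +-cart y
    Z=np.array([np.sin(a),0,-np.cos(a)]);Y=np.array([0,1.,0])*(-1 if not flip else 1)
    M=np.stack([np.cross(Y,Z),Y,Z],1); return q(Rn.from_euler('z',yaw).as_matrix()@M)
E
python3 - <<'E'
from rig import *; from h import *
c=get_calibration("top"); s=get_calibration("scene")
for n,uv,z in [("headtop",(292.5,167.5),.297),("valveaxis",(345,168.8),.311),("lever end",(346,203.8),.306),("lev start",(345.2,181),.306),("plateFL",(275,200.5),.004),("plateFR",(368.75,208.75),.004),
 ("captop",(380+269/4,130+247/4),.211),("handle end",(380+217/4,130+408/4),.05),("handle root",(380+222/4,130+325/4),.075),
 ("cart A(-x+y)",(180+68/4,120+388/4),.07),("cart (-x-y)",(180+205/4,120+365/4),.07),("cart(+x+y)",(180+48/4,120+262/4),.07),("cart(+x-y)",(180+172/4,120+235/4),.092)]:
    print(n,unproj(c,uv,z).round(4))
print(read_ee_rot(),read_opening())
for n in["top","scene"]:
    grab_frame(n)
    for l in ["handle","cap_mid","carton_mid","valve","station"]:
        r=cut_out(n,l)
        if r: v,u=np.nonzero(r[0]["region"]); print(n,l,r[0]["p"],len(u),u.min(),u.max(),v.min(),v.max(),u.mean(),v.mean())
E
```

```text
headtop [0.5294 0.1022 0.297 ]
valveaxis [ 0.5192 -0.015   0.311 ]
lever end [ 0.4418 -0.0148  0.306 ]
lev start [ 0.4928 -0.0147  0.306 ]
plateFL [0.5098 0.1808 0.004 ]
plateFR [ 0.4786 -0.0845  0.004 ]
captop [ 0.4807 -0.2585  0.211 ]
handle end [ 0.403  -0.2541  0.05  ]
handle root [ 0.4553 -0.256   0.075 ]
cart A(-x+y) [0.4583 0.3836 0.07  ]
cart (-x-y) [0.4714 0.2907 0.07  ]
cart(+x+y) [0.5458 0.4    0.07  ]
cart(+x-y) [0.557  0.3094 0.092 ]
[ 5.45606305e-06  9.88563596e-01  1.50804564e-01 -2.98522674e-06] 0.08554022646151609
top handle 0.32 310 436 455 183 201 445.3677419354839 192.10645161290321
top cap_mid 0.71 307 436 455 183 202 445.35504885993487 192.6840390879479
top valve 0.65 7288 260 379 131 208 321.50233260153675 167.92741492864982
top station 0.66 7442 258 381 130 208 321.45176027949475 167.73904864283796
scene handle 0.66 979 359 393 165 213 371.1358529111338 190.0694586312564
scene cap_mid 0.48 211 363 377 149 165 370.1943127962085 157.1563981042654
scene carton_mid 0.75 2923 232 298 285 358 260.7882312692439 324.5822784810127
scene valve 0.49 139 321 350 159 168 336.49640287769785 163.5179856115108
scene station 0.81 9017 254 351 134 293 294.9836974603527 216.05955417544638
```

Run:
```python
from rig import *; from h import *
print("view1",solve_ik([.40,-.256,.42],down(0)),"view2",solve_ik([.36,.05,.42],down(0)))
print("cap",solve_ik([.481,-.258,.2],down(0)))
for nm,ax,yaw,zf in [("pick",(.478,-.257),0.0,.0),("entry",(.53,.1),-.1-.785,.078),("lock",(.53,.1),-.1,.075)]:
  for a in (25,30,35,40):
    for f in (0,1):
      d=np.array([-np.cos(yaw),-np.sin(yaw)])*.06
      r=solve_ik([ax[0]+d[0],ax[1]+d[1],zf+.063],lean(yaw,np.radians(a),f)); print(nm,a,f,None if r is None else np.round(r,2))
t0=read_clock()
move_ptp([.40,-.256,.42],down(0))
print(read_clock()-t0)
im=grab_frame("wrist"); cv2.imwrite("pics/b_wrist.png",im[:,:,::-1])
c=get_calibration("wrist"); np.savez("b_cal.npz",**c)
for l in ["cap_mid","handle","cartridge_mid"]: 
    r=spot_in("wrist",l); print(l,[(d["location"],d["p"]) for d in r[:2]])
```

```text
view1 [-6.82418561e-01 -3.19628081e-01  1.77936313e+00 -4.44089210e-16
  1.68185760e+00  8.88377766e-01] view2 [-1.00071213e-02 -5.85687581e-01  1.95968171e+00 -4.44089210e-16
  1.76759853e+00  1.56078921e+00]
cap [-5.90686744e-01 -7.12039730e-02  1.93201212e+00 -4.44089210e-16
  1.28078451e+00  9.80109582e-01]
pick 25 0 [-0.83 -0.21  2.35  0.47  0.75  0.43]
pick 25 1 [-0.83 -0.21  2.35  0.47  0.75 -2.71]
pick 30 0 [-0.87 -0.23  2.39  0.62  0.72  0.29]
pick 30 1 [-0.87 -0.23  2.39  0.62  0.72 -2.85]
pick 35 0 [-0.91 -0.24  2.43  0.77  0.71  0.13]
pick 35 1 None
pick 40 0 [-0.95 -0.25  2.46  0.93  0.71 -0.04]
pick 40 1 None
entry 25 0 None
entry 25 1 [ 0.39 -0.13  2.14 -0.48  1.05 -0.07]
entry 30 0 None
entry 30 1 [ 0.43 -0.13  2.15 -0.59  1.05  0.02]
entry 35 0 None
entry 35 1 [ 0.47 -0.11  2.16 -0.7   1.06  0.12]
entry 40 0 None
entry 40 1 [ 0.5  -0.1   2.17 -0.8   1.08  0.22]
lock 25 0 [ 0.17 -0.4   2.35 -0.16  0.77  1.93]
lock 25 1 [ 0.17 -0.4   2.35 -0.16  0.77 -1.21]
lock 30 0 [ 0.19 -0.44  2.4  -0.22  0.69  1.99]
lock 30 1 [ 0.19 -0.44  2.4  -0.22  0.69 -1.15]
lock 35 0 [ 0.2  -0.48  2.45 -0.3   0.61  2.07]
lock 35 1 [ 0.2  -0.48  2.45 -0.3   0.61 -1.07]
lock 40 0 [ 0.22 -0.51  2.49 -0.41  0.53  2.18]
lock 40 1 [ 0.22 -0.51  2.49 -0.41  0.53 -0.96]
1.6583
cap_mid [([0.4841, -0.2555, 0.2071], 0.74)]
handle [([0.4529, -0.2532, 0.09], 0.61)]
cartridge_mid [([0.4529, -0.255, 0.0822], 0.82)]
```

View pics/b_wrist.png

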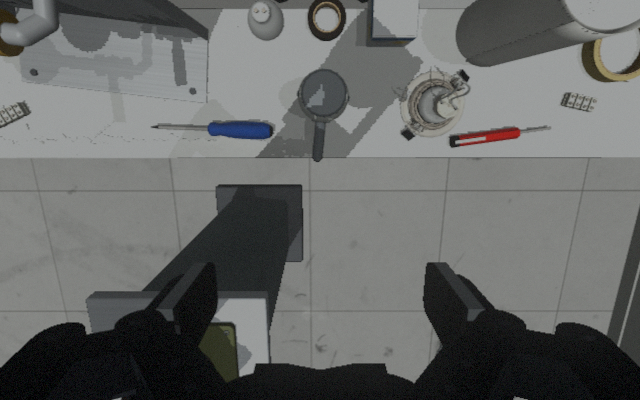

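Run:
```python
import cv2
t=cv2.imread("pics/b_wrist.png")
cv2.imwrite("pics/b1.png",cv2.resize(t[60:170,260:390],None,fx=5,fy=5,interpolation=2))
```

```text
(no output)
```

View pics/b1.png

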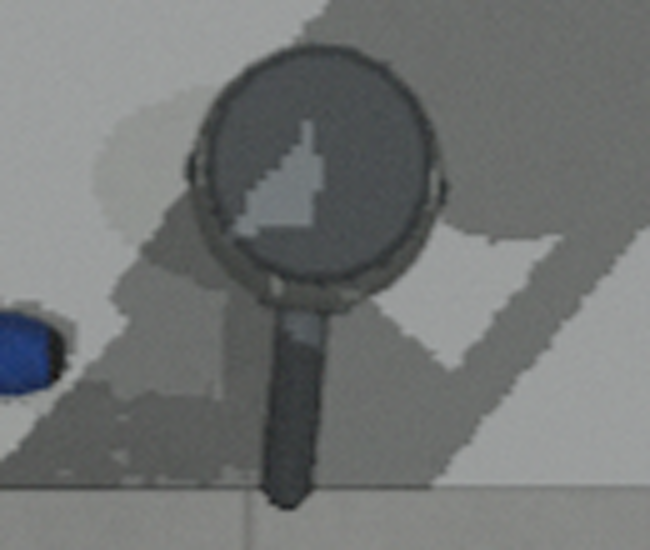

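Run:
```python
from h import *
c=dict(np.load("b_cal.npz"))
for n,uv,z in [("cap",(260+321/5,60+162/5),.211),("hend",(260+287/5,60+490/5),.053),("hroot",(260+301/5,60+330/5),.077),("lug+",(260+190/5,60+165/5),.1735),("lug-",(260+443/5,60+187/5),.1735)]:
    print(n,unproj(c,uv,z).round(4))
```

```text
cap [ 0.4855 -0.2603  0.211 ]
hend [ 0.4047 -0.2525  0.053 ]
hroot [ 0.4499 -0.2565  0.077 ]
lug+ [ 0.4867 -0.234   0.1735]
lug- [ 0.4824 -0.2856  0.1735]
```

```bash
python3 - <<'E'
from rig import *; from h import *
X,Y=.4845,-.2598
move_ptp([X,Y,.30],down(-.086))
print(move_linear([X,Y,.203],velocity=.12,guard=8))
clamp(20); print("open",read_opening(),read_ft_force().__repr__())
im=grab_frame("wrist"); cv2.imwrite("pics/c_wrist.png",im[:,:,::-1])
print(move_linear([X,Y,.30],velocity=.12)); print("open",read_opening(),read_clock())
im=grab_frame("wrist"); cv2.imwrite("pics/c2_wrist.png",im[:,:,::-1])
c=get_calibration("wrist"); np.savez("c2_cal.npz",**c)
E
python3 -c "
import cv2,numpy as np
a=cv2.imread('pics/c_wrist.png');b=cv2.imread('pics/c2_wrist.png')
cv2.imwrite('pics/c3.png',cv2.resize(np.vstack([a,b]),None,fx=.75,fy=.75))"
```

```text
False
open 0.041465141171955024 array([0.2776001 , 0.58519824, 2.6974609 ])
False
open 0.04208021504513044 6.6917
```

View pics/c3.png

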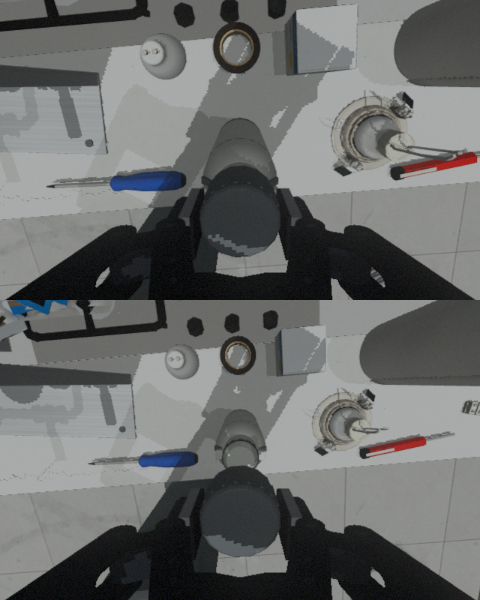

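Run:
```python
from rig import *; from h import *
move_linear([.46,-.2598,.41],velocity=.3)
move_ptp([.37,.08,.42],down(0))
im=grab_frame("wrist"); cv2.imwrite("pics/d_wrist.png",im[:,:,::-1])
c=get_calibration("wrist"); np.savez("d_cal.npz",**c)
for l in ["valve","carton_mid","lever_tip"]:
    r=spot_in("wrist",l); print(l,[(d["location"],d["p"]) for d in r[:2]])
print(read_opening(),read_clock())
```

```text
valve [([0.4717, -0.0134, 0.3108], 0.84)]
carton_mid [([0.5021, 0.352, 0.0565], 0.97)]
lever_tip [([0.4713, -0.0149, 0.3115], 0.94)]
0.04151784773565597 8.7917
```

View pics/d_wrist.png

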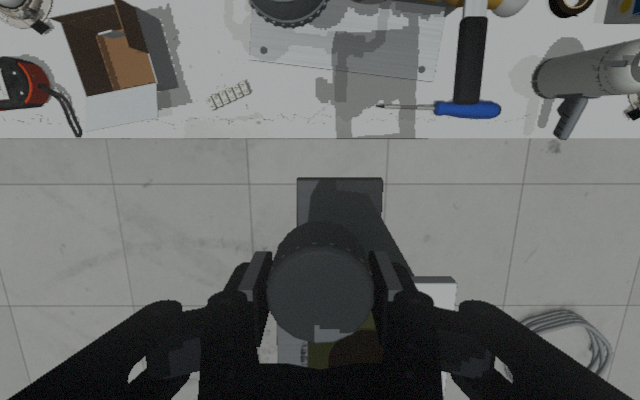

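```bash
python3 - <<'E'
from rig import *; from h import *
move_ptp([.47,.06,.45],down(0))
im=grab_frame("wrist"); cv2.imwrite("pics/e_wrist.png",im[:,:,::-1])
c=get_calibration("wrist"); np.savez("e_cal.npz",**c)
print(read_clock())
c=dict(np.load("d_cal.npz"))
for uv in [(80,131),(157,92),(158,122),(62,15),(50,22),(125,0)]: print(uv,unproj(c,uv,.07).round(4))
E
python3 -c "
import cv2,numpy as np
a=cv2.imread('pics/d_wrist.png');cv2.imwrite('pics/d2.png',cv2.resize(a[0:140,40:180],None,fx=4,fy=4,interpolation=2))"
```

```text
9.35
(80, 131) [0.4144 0.4011 0.07  ]
(157, 92) [0.4638 0.2915 0.07  ]
(158, 122) [0.4259 0.295  0.07  ]
(62, 15) [0.5541 0.3969 0.07  ]
(50, 22) [0.5464 0.4133 0.07  ]
(125, 0) [0.5704 0.3168 0.07  ]
```

View pics/e_wrist.png

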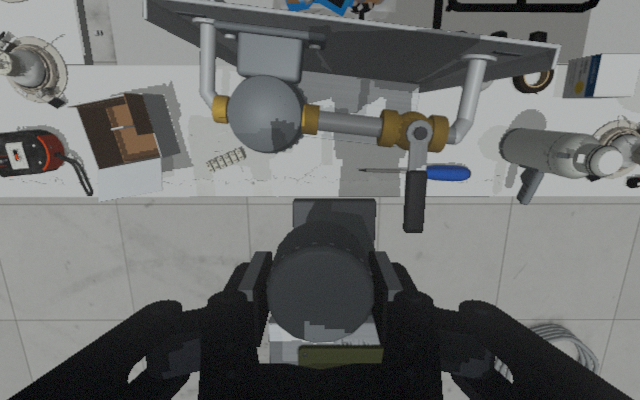

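View pics/d2.png

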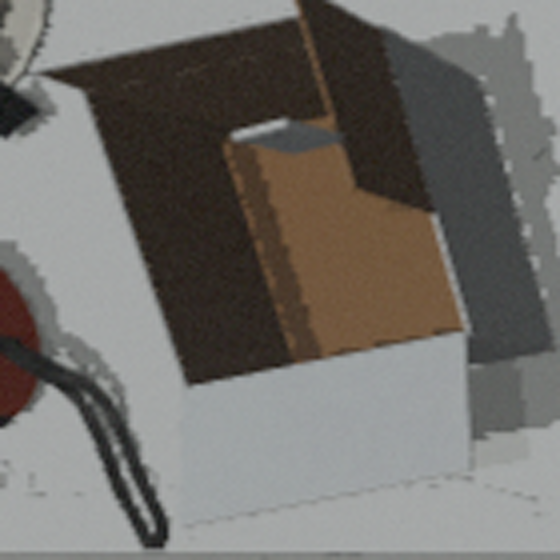

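```bash
python3 -c "
import cv2,numpy as np
a=cv2.imread('pics/e_wrist.png');cv2.imwrite('pics/e2.png',cv2.resize(a[60:240,200:470],None,fx=2.9,fy=2.9,interpolation=2));cv2.imwrite('pics/e3.png',cv2.resize(a[80:210,60:200],None,fx=4,fy=4,interpolation=2))"
```

```text
(no output)
```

View pics/e2.png

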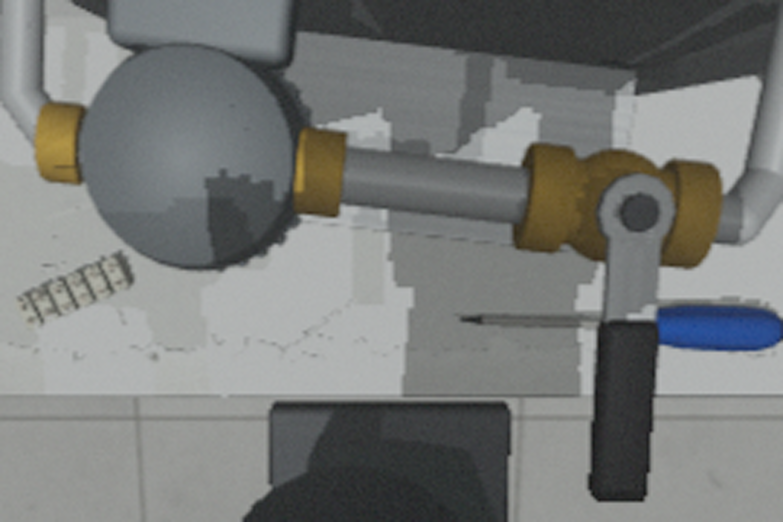

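View pics/e3.png

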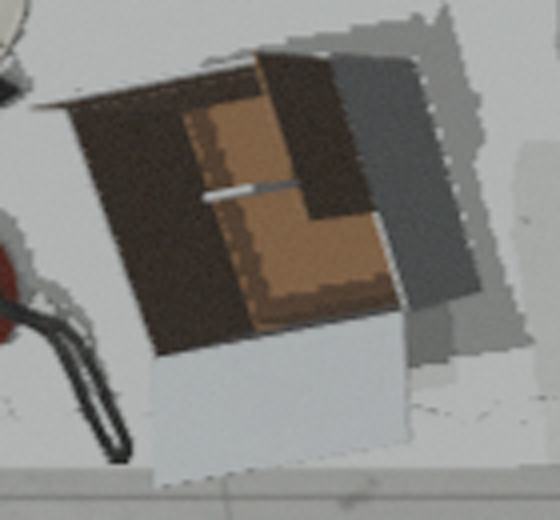

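```bash
python3 - <<'E'
from h import *
c=dict(np.load("e_cal.npz"));f=lambda u,v:(200+u/2.9,60+v/2.9)
print("cam",-c["R"].T@c["t"])
for z in (.311,.32): print("axis",unproj(c,f(640,210),z).round(4))
print("lend",unproj(c,f(620,497),.311).round(4),"gripstart",unproj(c,f(632,322),.311).round(4))
t=np.linspace(0,2*np.pi,200)
from scipy.optimize import least_squares
# outline: envelope extents of union of circles z .239..z1
obs=np.array([*f(78,157),*f(297,157),*f(188,43),*f(188,268)])[[0,2,5,7]]
def ext(p,zs,r=.035):
    P=[]
    for z in zs: P.append(proj(c,np.c_[p[0]+r*np.cos(t),p[1]+r*np.sin(t),0*t+z]))
    P=np.vstack(P); return np.array([P[:,0].min(),P[:,0].max(),P[:,1].min(),P[:,1].max()])
for zs in ([.239,.297],[.245,.28],[.297],[.27]):
    r=least_squares(lambda p:ext(p,zs)-obs,[.53,.1]); print(zs,r.x.round(4),r.fun.round(1))
g=lambda u,v:(60+u/4,80+v/4)
for n,p,z in [("-x+y",g(157,355),.07),("-x-y",g(403,310),.07),("+x+y",g(75,107),.07),("+x flap l",g(36,107),.092),("+x flap r",g(258,53),.092)]: print(n,unproj(c,p,z).round(4))
# foot plate front edge visible in d
d=dict(np.load("d_cal.npz"))
print("front",unproj(d,(250,62),.004),unproj(d,(437,81),.004))
# top cam
E
python3 -c "
import cv2
t=cv2.imread('pics/a_top.png');cv2.imwrite('pics/t2.png',cv2.resize(t[130:220,255:385],None,fx=6,fy=6,interpolation=2))
t=cv2.imread('pics/d_wrist.png');cv2.imwrite('pics/d3.png',cv2.resize(t[0:120,230:500],None,fx=2.9,fy=2.9,interpolation=2))"
```

```text
cam [0.53974334 0.05969081 0.57583967]
axis [ 0.5238 -0.0154  0.311 ]
axis [ 0.5244 -0.0128  0.32  ]
lend [ 0.4456 -0.0158  0.311 ] gripstart [ 0.4947 -0.0155  0.311 ]
[0.239, 0.297] [0.5356 0.1028] [-7.5  9.1 -7.1  8.7]
[0.245, 0.28] [0.5357 0.1057] [-5.2  5.8 -4.7  5.7]
[0.297] [0.5356 0.1027] [-7.4  7.4 -7.1  8.7]
[0.27] [0.5358 0.1069] [-3.4  3.4 -3.4  4.1]
-x+y [0.4578 0.3839 0.07  ]
-x-y [0.4741 0.2916 0.07  ]
+x+y [0.5452 0.3975 0.07  ]
+x flap l [0.545  0.3959 0.092 ]
+x flap r [0.562  0.3189 0.092 ]
front [0.50812186 0.18071645 0.004     ] [ 0.48159148 -0.09276441  0.004     ]
```

View pics/d3.png

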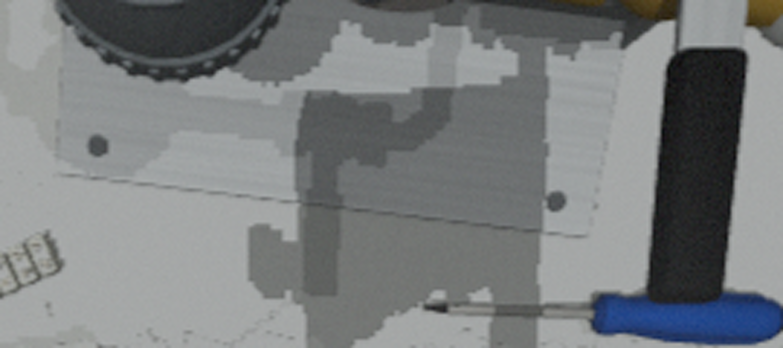

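View pics/t2.png

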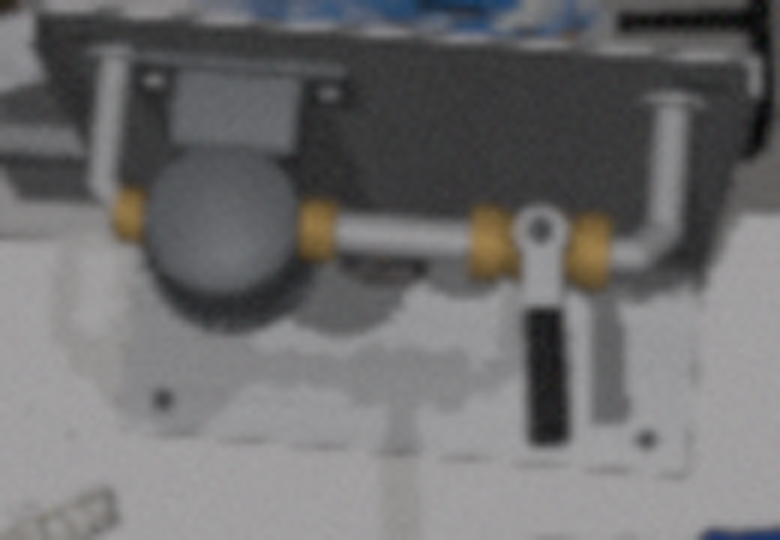

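```bash
python3 -c "
import cv2
t=cv2.imread('pics/d_wrist.png');cv2.imwrite('pics/d4.png',cv2.resize(t[200:380,220:430],None,fx=3.5,fy=3.5,interpolation=2))"
python3 - <<'E'
from h import *
d=dict(np.load("d_cal.npz"))
print("front",unproj(d,(250.7,59.7),.004),unproj(d,(432.8,81.7),.004))
E
```

```text
front [0.51121361 0.17952841 0.004     ] [ 0.48063402 -0.08667225  0.004     ]
```

View pics/d4.png

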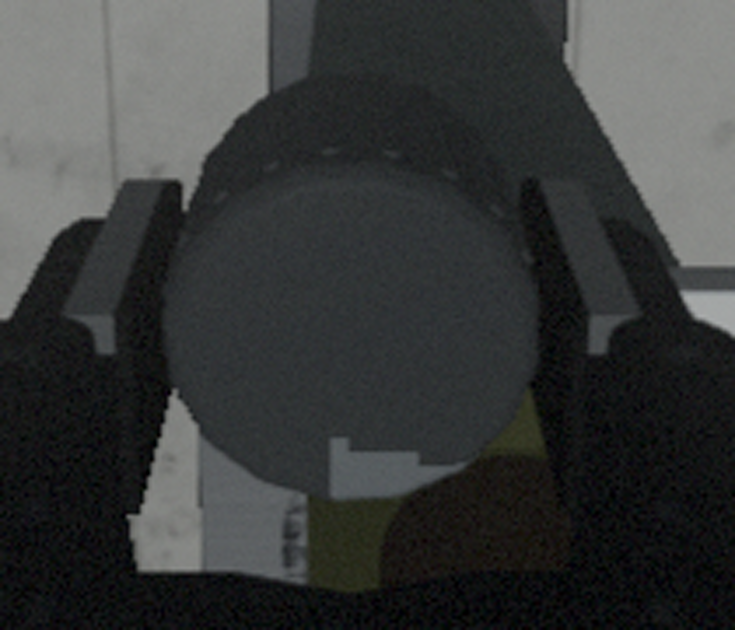

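Run:
```python
from h import *
d=dict(np.load("d_cal.npz"))
for z in (.422,.426,.430,.434): print(unproj(d,(320.3,296.3),z))
```

```text
[0.36880784 0.07938688 0.422     ]
[0.37111287 0.07938611 0.426     ]
[0.3734179  0.07938534 0.43      ]
[0.37572294 0.07938458 0.434     ]
```

Run:
```python
from rig import *; from h import *
Q=down(.17+np.pi/2)
print(solve_ik([.51,.3455,.113],Q))
move_ptp([.51,.3455,.36],Q)
print(move_linear([.51,.3455,.113],velocity=.25,guard=15), read_opening())
open_gripper()
move_linear([.51,.3455,.33],velocity=.3)
im=grab_frame("wrist"); cv2.imwrite("pics/f_wrist.png",im[:,:,::-1])
im=grab_frame("scene"); cv2.imwrite("pics/f_scene.png",cv2.resize(im[210:360,180:380,::-1],None,fx=4,fy=4))
for n in ("wrist","scene"):
  r=spot_in(n,"cap_mid"); print([(d["location"],d["p"]) for d in r[:2]])
print(read_clock())
```

```text
[ 5.08310030e-01  1.68818191e-01  1.83855963e+00 -4.44089210e-16
  1.13421483e+00  3.38310030e-01]
False 0.041985790037797434
[([0.513, 0.35, 0.0311], 0.86)]
[([0.5076, 0.3474, 0.0333], 0.81)]
13.225
```

View pics/f_wrist.png

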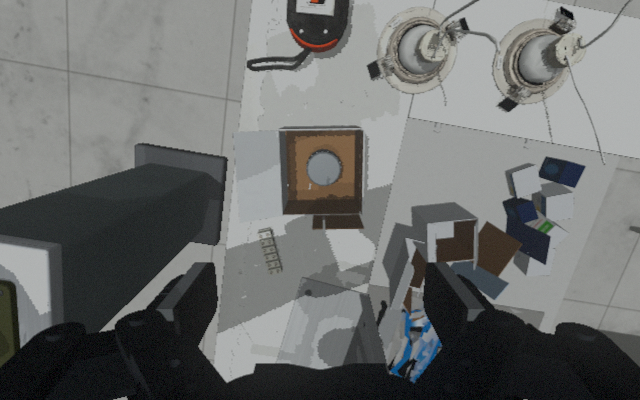

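View pics/f_scene.png

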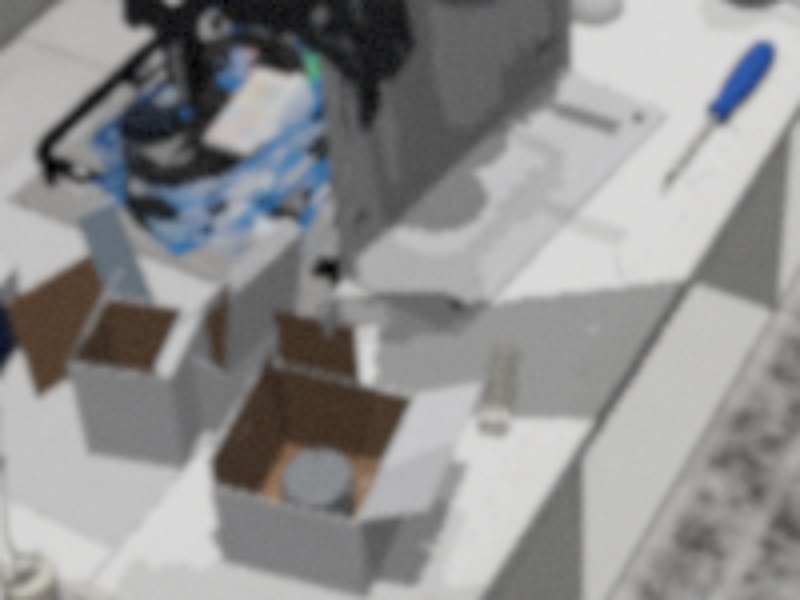

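Run:
```python
from rig import *; from h import *
move_linear([.45,.30,.45],velocity=.4)
move_ptp([.41,-.257,.42],down(0))
im=grab_frame("wrist"); cv2.imwrite("pics/g_wrist.png",im[:,:,::-1])
c=get_calibration("wrist"); np.savez("g_cal.npz",**c)
cv2.imwrite("pics/g1.png",cv2.resize(im[50:170,250:400,::-1],None,fx=5,fy=5,interpolation=2))
print(read_clock(),read_joint_pos())
X,Y,yaw=.4845,-.2598,-.086
for a in (25,27,30):
  r=solve_ik([X-.06*np.cos(yaw),Y-.06*np.sin(yaw),.063],lean(yaw,np.radians(a),1)); print(a,r)
```

```text
15.8 [-6.69460486e-01 -2.98753343e-01  1.76316121e+00  1.83549781e-04
  1.67721892e+00  8.99829319e-01]
25 [-0.79464535 -0.21351448  2.35735799  0.43781577  0.70593117 -2.57349287]
27 [-0.80818485 -0.2240412   2.37383453  0.49240814  0.6877445  -2.62924713]
30 [-0.82887203 -0.23791522  2.39799578  0.58081463  0.66411904 -2.71971002]
```

View pics/g1.png

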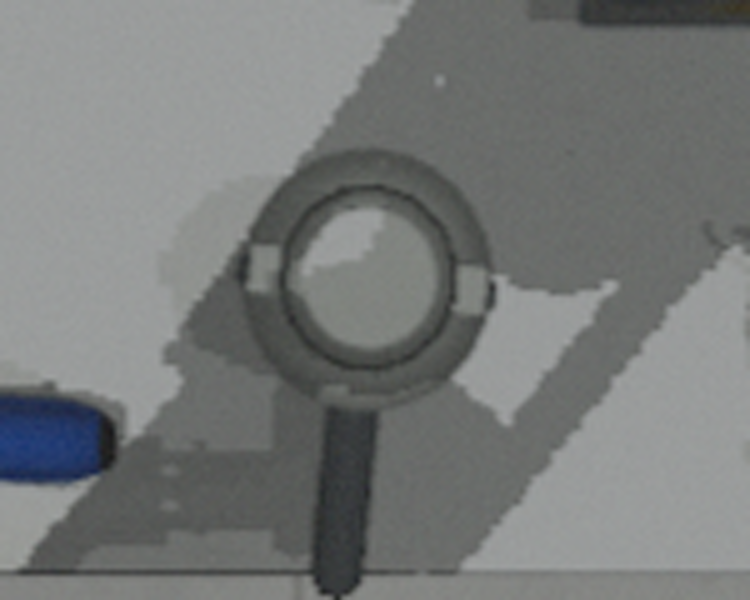

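Run:
```python
from h import *
c=dict(np.load("g_cal.npz"));f=lambda u,v:(250+u/5,50+v/5)
for n,uv,z in [("nose",(369,277),.194),("l+",(246,267),.1755),("l-",(493,292),.1755),("hend",(340,580),.052),("hroot",(350,430),.075)]: print(n,unproj(c,f(*uv),z).round(4))
# body outline top/bottom? handle end check
```

```text
nose [ 0.4852 -0.2598  0.194 ]
l+ [ 0.4875 -0.2348  0.1755]
l- [ 0.4826 -0.2855  0.1755]
hend [ 0.4042 -0.2533  0.052 ]
hroot [ 0.4479 -0.2561  0.075 ]
```

```bash
cat >> h.py <<'E'
A=np.radians(27.); DR=.060; DZ=.063; DT=.003
PICK=(.4852,-.260,-.085)
def tcp(ax,ay,foot,yaw,back=0.):
    Z=Rn.from_euler('z',yaw).as_matrix()@np.array([np.sin(A),0,-np.cos(A)])
    p=np.array([ax-DR*np.cos(yaw),ay-DR*np.sin(yaw),foot+DZ])+Z*(DT-back)
    return list(p),lean(yaw,A,True)
E
python3 - <<'E'
from rig import *; from h import *
S=(.5357,.1049);psi=-.105
for w in [(.465,-.26,.05,-.085),(.455,0,.05,-.3),(.46,.105,.04,psi-.785),(*S,.035,psi-.785),(*S,.08,psi-.785),(*S,.08,psi-.4),(*S,.08,psi),(*S,.08,psi+.1)]:
    r=solve_ik(*tcp(*w)); print(None if r is None else r.round(2))
p,Q=tcp(PICK[0],PICK[1],0,PICK[2],back=.09)
move_ptp(p,Q); print(read_joint_pos().round(2),read_clock())
p,Q=tcp(PICK[0],PICK[1],0,PICK[2])
print(move_linear(p,Q,velocity=.1,guard=8),read_ft_force())
im=grab_frame("scene"); cv2.imwrite("pics/h_sc.png",cv2.resize(im[100:240,300:460,::-1],None,fx=5,fy=5,interpolation=2))
im=grab_frame("wrist"); cv2.imwrite("pics/h_w.png",im[:,:,::-1])
print(read_clock())
E
```

```text
[-0.84 -0.35  2.38  0.44  0.81 -2.59]
[-0.01 -0.67  2.57 -0.19  0.8  -1.18]
[ 0.48 -0.21  2.29 -0.54  1.03  0.08]
[ 0.41 -0.04  2.15 -0.56  0.98  0.03]
[ 0.41 -0.11  2.12 -0.53  1.05 -0.03]
[ 0.34 -0.27  2.26 -0.46  0.88 -0.48]
[ 0.19 -0.4   2.35 -0.2   0.74 -1.16]
[ 0.14 -0.42  2.37 -0.1   0.73 -1.36]
[-0.88 -0.46  2.39  0.42  0.91 -2.58] 18.7167
False [-0.89104652 -0.10533996 -0.37441708]
19.8667
```

View pics/h_sc.png

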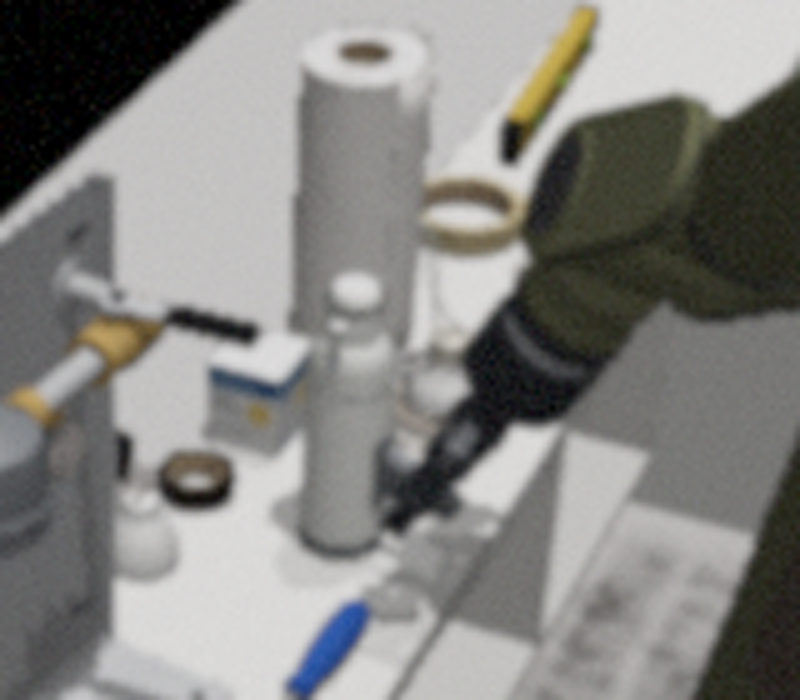

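View pics/h_w.png

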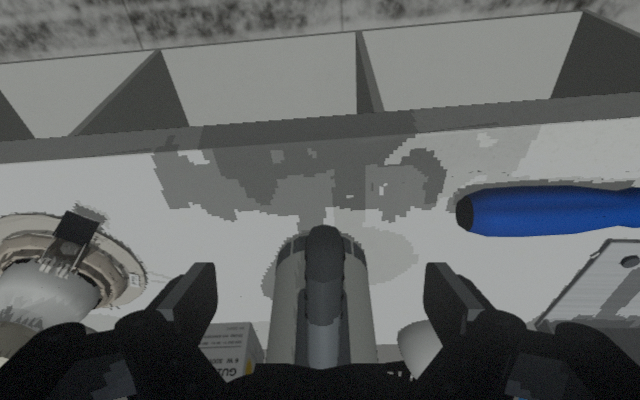

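Run:
```python
from rig import *; from h import *
clamp(110); print(read_opening(),read_ft_force())
im=grab_frame("wrist"); cv2.imwrite("pics/i_w0.png",im[:,:,::-1])
p,Q=tcp(PICK[0],PICK[1],.05,PICK[2]); move_linear(p,Q,velocity=.12)
print(read_opening(),read_ft_force(),read_wrist_torque(),read_clock())
im=grab_frame("wrist"); cv2.imwrite("pics/i_w.png",np.hstack([cv2.imread("pics/i_w0.png")[180:,200:440],im[180:,200:440,::-1]]))
im=grab_frame("scene"); cv2.imwrite("pics/i_sc.png",cv2.resize(im[100:240,300:460,::-1],None,fx=5,fy=5,interpolation=2))
```

```text
0.012585940602065256 [-5.95448286  2.01882233  4.79506724]
0.012185544255367687 [-0.08848853  1.25909082 -2.85316649] [ 0.05963536  0.65877865 -0.01578677] 21.15
```

View pics/i_sc.png

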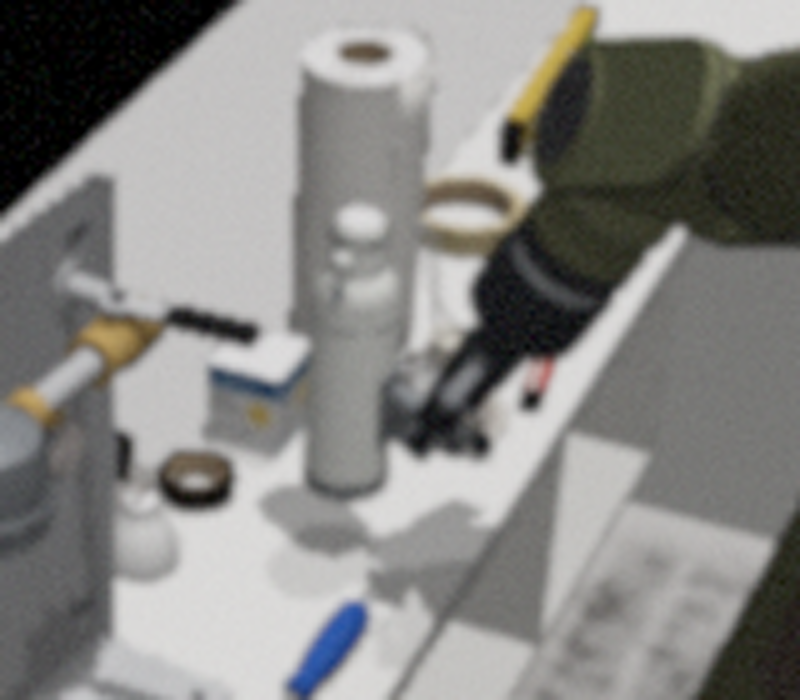

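View pics/i_w.png

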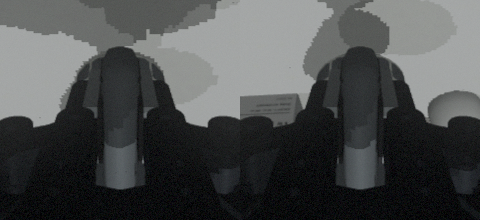

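Run:
```python
from rig import *; from h import *
S=(.5357,.1049);psi=-.105
for w,v in [((.462,-.20,.05,-.085),.2),((.455,0,.05,-.35),.22),((.46,.105,.04,psi-.785),.2),((*S,.035,psi-.785),.12)]:
    p,Q=tcp(*w); print(move_linear(p,Q,velocity=v,guard=15),read_clock())
print(read_ft_force(),read_wrist_torque(),read_opening())
im=grab_frame("scene"); cv2.imwrite("pics/j_sc.png",cv2.resize(im[120:280,220:400,::-1],None,fx=4.4,fy=3.75*1.17,interpolation=2))
im=grab_frame("wrist"); cv2.imwrite("pics/j_w.png",im[:,:,::-1]); np.savez("j_cal.npz",**get_calibration("wrist"))
im=grab_frame("top"); cv2.imwrite("pics/j_t.png",cv2.resize(im[100:240,220:390,::-1],None,fx=4.5,fy=4.2,interpolation=2))
```

```text
False 21.725
False 23.075
False 24.45
False 25.2333
[ 0.01461129 -0.06525663 -3.08122312] [ 0.46797058  0.31627425 -0.00658368] 0.012642663410868145
```

View pics/j_sc.png

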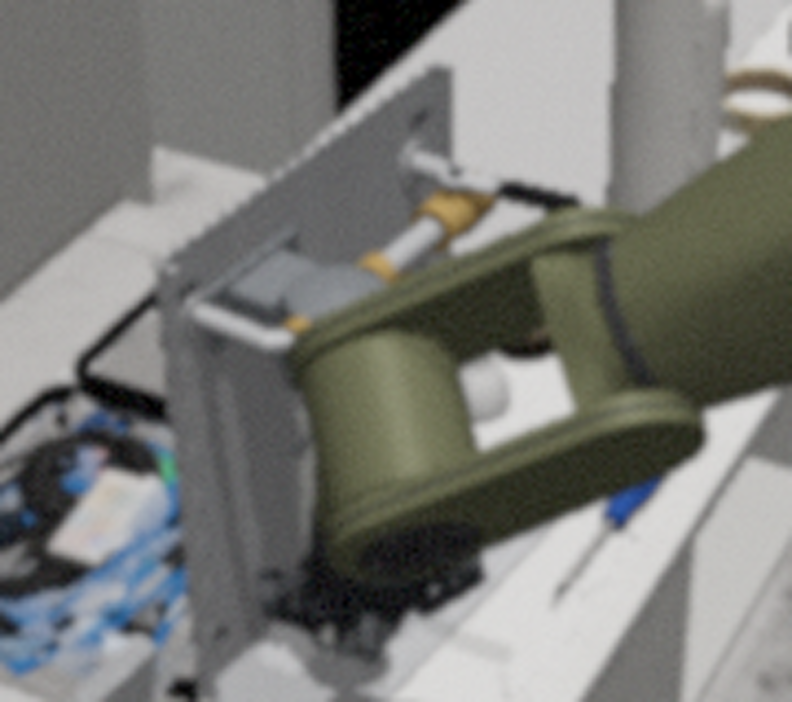

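View pics/j_w.png

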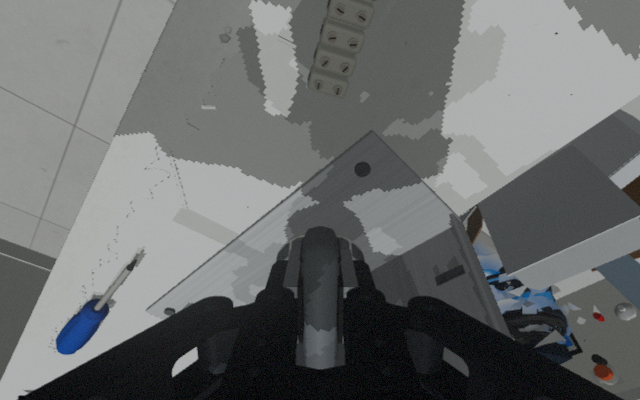

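View pics/j_t.png

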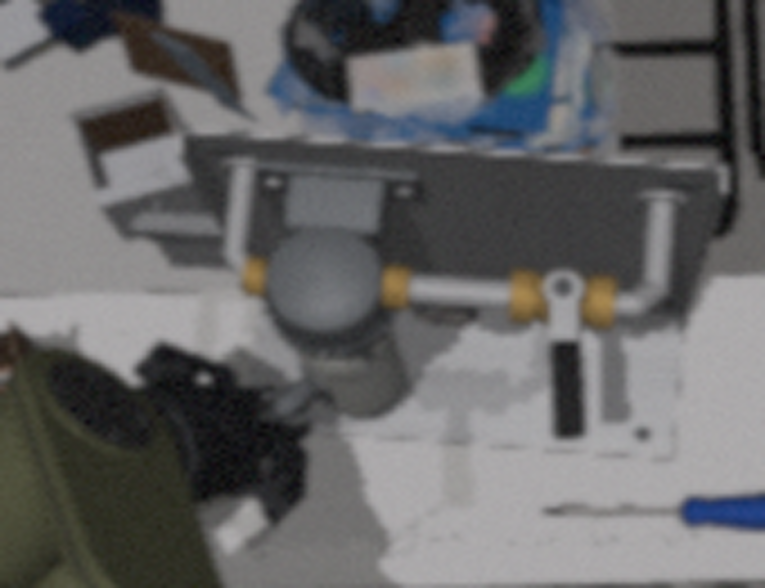

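```bash
python3 - <<'E'
from h import *
c=dict(np.load("j_cal.npz"))
P=[unproj(c,uv,.004) for uv in [(372,131),(150,312),(460,218),(362,170),(170,311)]]
for p in P: print(p.round(4))
d=P[0]-P[1]; print("yaw",np.arctan2(-d[0],d[1])); d=P[2]-P[0]; print("yaw2",np.arctan2(d[1],d[0]))
E
python3 -c "
import cv2
t=cv2.imread('pics/j_w.png');cv2.imwrite('pics/j_w2.png',cv2.resize(t[110:330,130:480],None,fx=2.2,fy=2.2,interpolation=2))"
```

```text
[0.5112 0.1823 0.004 ]
[ 0.4851 -0.0842  0.004 ]
[0.607  0.1721 0.004 ]
[0.5256 0.1591 0.004 ]
[ 0.4989 -0.0707  0.004 ]
yaw -0.09764596221332401
yaw2 -0.1062243903596066
```

View pics/j_w2.png

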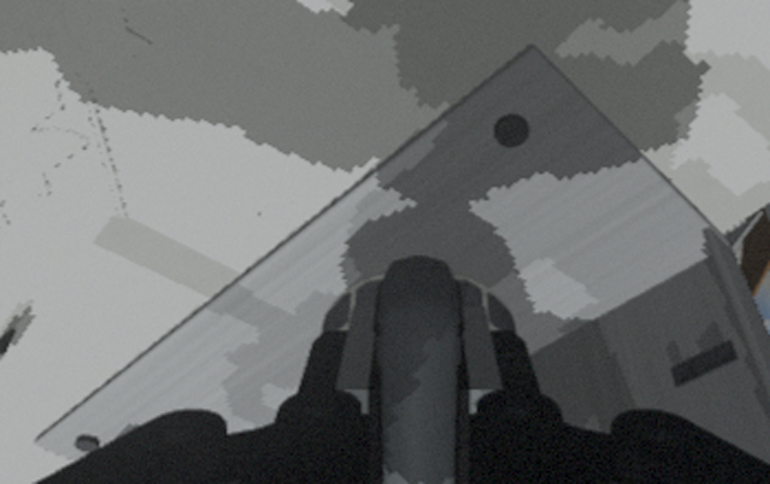

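Run:
```python
from rig import *; from h import *
S=(.5357,.1049);psi=-.102
f0=np.array(read_ft_force())
for z,g in [(.055,8),(.066,8),(.0835,9)]:
    p,Q=tcp(*S,z,psi-.785); h=move_linear(p,Q,velocity=.06,guard=g)
    print(z,h,(np.array(read_tool_pos())-p).round(4),(np.array(read_ft_force())-f0).round(2),np.round(read_wrist_torque(),2))
    if h: break
print(read_clock())
im=grab_frame("top"); cv2.imwrite("pics/k_t.png",cv2.resize(im[100:240,220:390,::-1],None,fx=4.5,fy=4.2,interpolation=2))
```

```text
0.055 False [0.0006 0.0001 0.0011] [ 0.21 -1.33 -0.08] [ 0.4   0.34 -0.08]
0.066 True [-0.001  -0.0005 -0.0012] [ 4.01 -4.64  3.11] [ 0.11 -0.05  0.07]
26.1167
```

View pics/k_t.png

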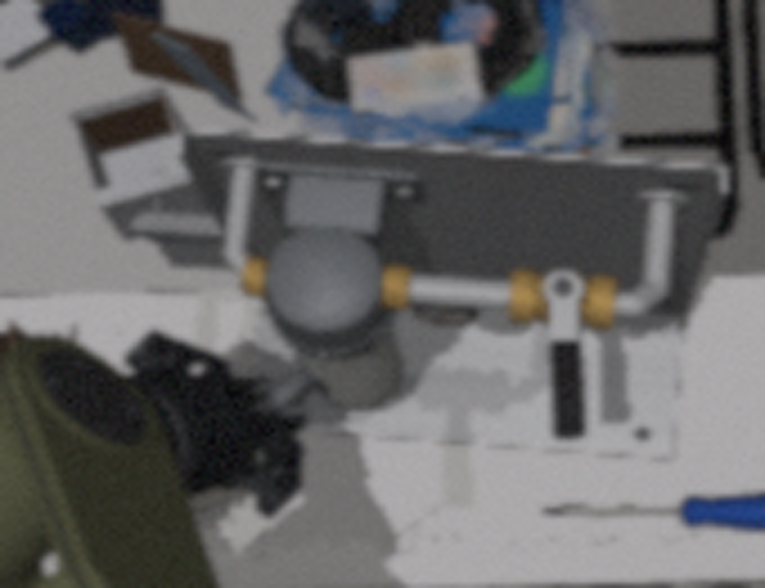

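Run:
```python
from rig import *; from h import *
psi=-.102;yaw=psi-.785
f=lambda:(np.round(np.array(read_ft_force())-[.01,-.07,-3.08],2),np.round(read_wrist_torque(),2),np.round(read_tool_pos(),4))
print(f())
u=np.array([np.cos(yaw),np.sin(yaw)])
for d in (0,.001,.002,.003):
    S=np.array([.5357,.1049])+u*d
    p,Q=tcp(*S,.0645,yaw); move_linear(p,Q,velocity=.03); print(d,f())
print(read_clock())
```

```text
(array([ 4.62, -3.43,  2.68]), array([0.14, 0.02, 0.04]), array([0.4973, 0.1496, 0.1243]))
0 (array([-0.31, -1.33, -2.54]), array([ 0.65,  0.61, -0.12]), array([0.4977, 0.15  , 0.1236]))
0.001 (array([ 0.2 , -1.47, -0.37]), array([ 0.47,  0.38, -0.01]), array([0.4995, 0.1496, 0.125 ]))
0.002 (array([ 0.23, -0.03, -0.29]), array([ 0.4 ,  0.4 , -0.02]), array([0.5003, 0.1489, 0.1253]))
0.003 (array([-0.66,  0.35, -0.12]), array([ 0.48,  0.37, -0.02]), array([0.5007, 0.148 , 0.125 ]))
27.2083
```

Run:
```python
from rig import *; from h import *
psi=-.102;yaw=psi-.785
f=lambda:(np.round(np.array(read_ft_force())-[.01,-.07,-3.08],2),np.round(read_wrist_torque(),2),np.round(read_tool_pos(),4))
u=np.array([np.cos(yaw),np.sin(yaw)]); S=np.array([.5357,.1049])+u*.0023
for z in (.068,.072,.076,.080,.0835):
    p,Q=tcp(*S,z,yaw); h=move_linear(p,Q,velocity=.04,guard=9); print(z,h,f())
    if h: break
print(read_clock())
```

```text
0.068 False (array([ 0.06,  0.36, -0.48]), array([0.5 , 0.4 , 0.05]), array([0.5002, 0.1487, 0.1286]))
0.072 False (array([-0.09,  0.95, -2.81]), array([0.73, 0.62, 0.06]), array([0.4998, 0.1486, 0.1321]))
0.076 False (array([-0.77,  0.38, -3.11]), array([0.76, 0.56, 0.01]), array([0.5   , 0.1486, 0.1363]))
0.08 False (array([ 0.2 ,  1.51, -3.55]), array([ 0.78,  0.7 , -0.02]), array([0.5001, 0.1486, 0.1404]))
0.0835 False (array([-0.93,  1.3 , -3.97]), array([ 0.91,  0.77, -0.02]), array([0.4998, 0.1485, 0.1436]))
28.4583
```

Run:
```python
from rig import *; from h import *
psi=-.102;yaw=psi-.785
f=lambda:(np.round(np.array(read_ft_force())-[.01,-.07,-3.08],2),np.round(read_wrist_torque(),2),np.round(read_tool_pos(),4))
u=np.array([np.cos(yaw),np.sin(yaw)]); S=np.array([.5357,.1049])+u*.0023
for z in (.0865,):
    p,Q=tcp(*S,z,yaw); h=move_linear(p,Q,velocity=.02,guard=5); print(z,h,f())
print(read_clock())
im=grab_frame("scene"); cv2.imwrite("pics/l_sc.png",cv2.resize(im[120:280,220:400,::-1],None,fx=4.4,fy=3.75,interpolation=2))
```

```text
0.0865 True (array([ 2.01, -0.32, -3.57]), array([0.77, 0.61, 0.27]), array([0.4974, 0.1486, 0.1425]))
28.6667
```

View pics/l_sc.png

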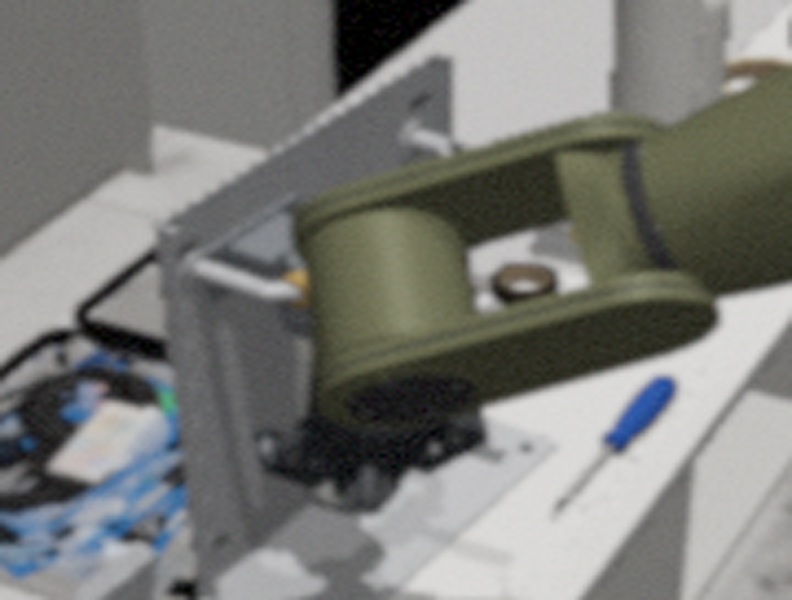

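Run:
```python
from rig import *; from h import *
psi=-.102;y0=psi-.785
f=lambda:(np.round(np.array(read_ft_force())-[.01,-.07,-3.08],1),np.round(read_wrist_torque(),2),np.round(read_tool_pos(),4))
U=lambda y:np.array([np.cos(y),np.sin(y)])
def pose(yaw,z): return tcp(*(np.array([.5357,.1049])+U(y0)*.0012+U(yaw)*.0011),z,yaw)
p,Q=pose(y0,.081); move_linear(p,Q,velocity=.03); print(f())
for k in range(1,5):
    yaw=y0+k*np.radians(5.5)
    p,Q=pose(yaw,.081); h=move_linear(p,Q,velocity=.03,guard=14); print(k,h,f())
    if h: break
print(read_clock())
```

```text
(array([-0.9, -0.5, -3.1]), array([ 0.81,  0.62, -0.12]), array([0.4994, 0.1483, 0.1404]))
1 False (array([-0.1, -0.2, -3.6]), array([0.74, 0.72, 0.04]), array([0.4959, 0.1448, 0.1413]))
2 False (array([ 0.3,  0.8, -3.1]), array([0.66, 0.84, 0.02]), array([0.4924, 0.1408, 0.1415]))
3 False (array([ 0.2,  1.2, -3.3]), array([0.56, 0.86, 0.07]), array([0.4891, 0.1364, 0.1415]))
4 False (array([ 0.1, -0.6, -3.2]), array([0.5 , 0.96, 0.04]), array([0.4862, 0.1317, 0.1415]))
30.35
```

Run:
```python
from rig import *; from h import *
psi=-.102;y0=psi-.785
f=lambda:(np.round(np.array(read_ft_force())-[.01,-.07,-3.08],1),np.round(read_wrist_torque(),2),np.round(read_tool_pos(),4))
U=lambda y:np.array([np.cos(y),np.sin(y)])
def pose(yaw,z): return tcp(*(np.array([.5357,.1049])+U(y0)*.0012+U(yaw)*.0011),z,yaw)
for k in list(range(5,9))+[8.3]:
    yaw=y0+k*np.radians(5.625)
    p,Q=pose(yaw,.081); h=move_linear(p,Q,velocity=.03,guard=14); print(k,h,f())
    if h: break
print(read_clock())
im=grab_frame("top"); cv2.imwrite("pics/m_t.png",cv2.resize(im[100:240,220:390,::-1],None,fx=4.5,fy=4.2,interpolation=2))
im=grab_frame("wrist"); cv2.imwrite("pics/m_w.png",im[:,:,::-1]); np.savez("m_cal.npz",**get_calibration("wrist"))
```

```text
5 False (array([-0.6, -0.3, -3.5]), array([0.4 , 0.94, 0.07]), array([0.4835, 0.1262, 0.1415]))
6 False (array([ 0.3,  0.6, -2.9]), array([0.34, 1.02, 0.11]), array([0.4816, 0.1209, 0.1414]))
7 False (array([-0.7, -0.3, -3.3]), array([0.22, 1.03, 0.09]), array([0.4801, 0.1154, 0.1414]))
8 False (array([-2.7,  2. , -2.7]), array([ 0.1 ,  1.05, -0.02]), array([0.479 , 0.1099, 0.1411]))
8.3 False (array([-1.7,  3.2, -3.5]), array([ 0.2 ,  1.08, -0.22]), array([0.4789, 0.1084, 0.1411]))
31.9833
```

View pics/m_t.png

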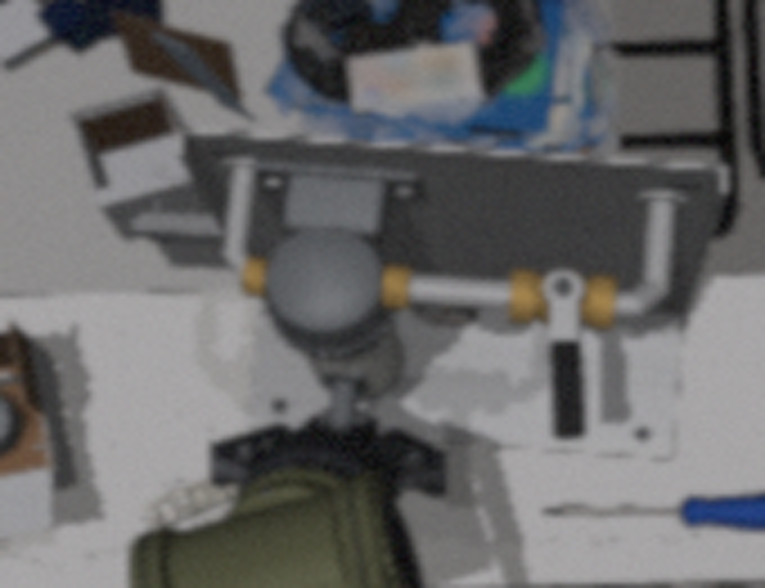

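View pics/m_w.png

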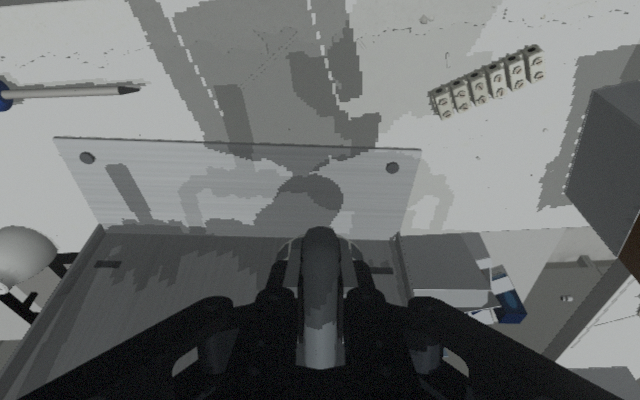

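Run:
```python
from rig import *; from h import *
psi=-.102;y0=psi-.785
f=lambda:(np.round(np.array(read_ft_force())-[.01,-.07,-3.08],1),np.round(read_wrist_torque(),2),np.round(read_tool_pos(),4))
U=lambda y:np.array([np.cos(y),np.sin(y)])
def pose(yaw,z): return tcp(*(np.array([.5357,.1049])+U(y0)*.0012+U(yaw)*.0011),z,yaw)
yaw=y0+8.1*np.radians(5.625)
for z in (.077,.075,.0735,.0725,.0715,.0705):
    p,Q=pose(yaw,z); h=move_linear(p,Q,velocity=.02,guard=6); print(z,h,f())
    if h or f()[0][2]>4: break
print(read_clock())
```

```text
0.077 True (array([-0.4,  0.3,  8.3]), array([-0.09, -0.37, -0.33]), array([0.4801, 0.1093, 0.1399]))
32.3083
```

Run:
```python
from rig import *; from h import *
psi=-.102;y0=psi-.785
f=lambda:(np.round(np.array(read_ft_force())-[.01,-.07,-3.08],1),np.round(read_wrist_torque(),2),np.round(read_tool_pos(),4))
U=lambda y:np.array([np.cos(y),np.sin(y)])
def pose(yaw,z): return tcp(*(np.array([.5357,.1049])+U(y0)*.0012+U(yaw)*.0011),z,yaw)
for k,z in [(8.1,.082),(8.5,.082),(8.8,.082),(9.1,.082),(9.4,.082)]:
    p,Q=pose(y0+k*np.radians(5.625),z); h=move_linear(p,Q,velocity=.02,guard=None if k<8.2 else 9); print(k,h,f())
    if h or f()[0][1]>9: break
print(read_clock())
im=grab_frame("wrist"); cv2.imwrite("pics/n_w.png",im[:,:,::-1])
a=cv2.imread("pics/i_w0.png");b=cv2.imread("pics/n_w.png")
cv2.imwrite("pics/n2.png",cv2.resize(np.hstack([a[210:380,250:390],b[210:380,250:390]]),None,fx=2.8,fy=2.8,interpolation=2))
```

```text
8.1 False (array([ 0.7,  2.6, -1.3]), array([0.13, 0.75, 0.02]), array([0.4783, 0.1091, 0.141 ]))
8.5 False (array([ 0.6,  5.1, -2. ]), array([ 0.37,  0.91, -0.34]), array([0.4781, 0.107 , 0.1411]))
8.8 False (array([-0.3,  8.6, -2. ]), array([ 0.45,  0.88, -0.72]), array([0.478 , 0.1057, 0.1411]))
9.1 False (array([-0.9, 11.9, -2. ]), array([ 0.67,  0.85, -1.08]), array([0.4779, 0.1045, 0.1412]))
33.6
```

View pics/n2.png

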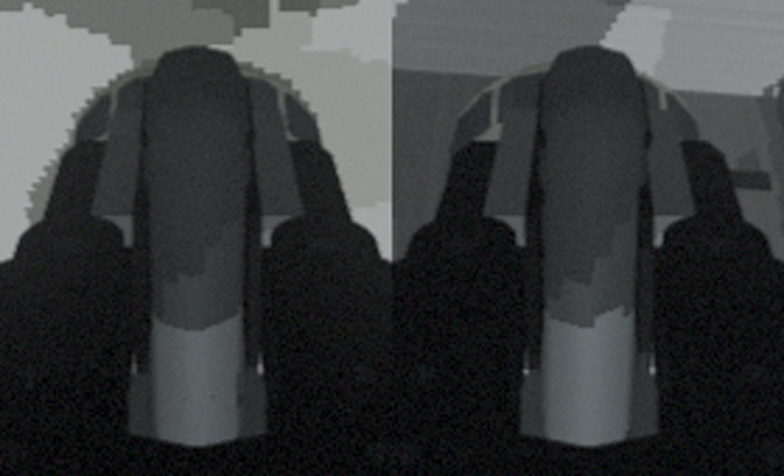

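Run:
```python
from rig import *; from h import *
psi=-.102;y0=psi-.785
f=lambda:(np.round(np.array(read_ft_force())-[.01,-.07,-3.08],1),np.round(read_wrist_torque(),2),np.round(read_tool_pos(),4))
U=lambda y:np.array([np.cos(y),np.sin(y)])
def pose(yaw,z): return tcp(*(np.array([.5357,.1049])+U(y0)*.0012+U(yaw)*.0011),z,yaw)
p,Q=pose(y0+7.8*np.radians(5.625),.082); move_linear(p,Q,velocity=.03); print(f())
for z in (.081,.080,.079,.078,.077,.076,.075,.074,.073):
    p,Q=pose(y0+7.8*np.radians(5.625),z); move_linear(p,Q,velocity=.02); r=f(); print(z,r)
    if r[0][2]>7: break
print(read_clock())
```

```text
(array([-0.1, -0.6, -3.6]), array([ 0.1 ,  1.1 , -0.07]), array([0.4782, 0.1107, 0.1407]))
0.081 (array([-1.4,  1.5, -5. ]), array([0.2 , 1.24, 0.01]), array([0.4787, 0.1105, 0.1405]))
0.08 (array([-2.1, -0.4, -2.9]), array([ 0.16,  1.07, -0.07]), array([0.4792, 0.1107, 0.1402]))
0.079 (array([-2.6, -1.2, -2.8]), array([ 0.12,  0.97, -0.28]), array([0.4794, 0.1109, 0.1395]))
0.078 (array([-2.9, -1.2, -2.6]), array([ 0.09,  0.95, -0.19]), array([0.4794, 0.1109, 0.1384]))
0.077 (array([-2.5,  0.2, -3.2]), array([ 0.1 ,  0.95, -0.15]), array([0.4793, 0.111 , 0.1373]))
0.076 (array([-2.7, -0.5, -3.1]), array([ 0.05,  0.93, -0.23]), array([0.4793, 0.111 , 0.1362]))
0.075 (array([-1.7, -1. , -2. ]), array([ 0.01,  0.9 , -0.21]), array([0.4794, 0.1109, 0.1353]))
0.074 (array([-2.3, -0.5, -2.3]), array([ 0.02,  0.82, -0.14]), array([0.4794, 0.1109, 0.1344]))
0.073 (array([-2.8, -1. , -2.5]), array([ 0.1 ,  0.78, -0.13]), array([0.4794, 0.1109, 0.1334]))
36.2917
```

Run:
```python
from rig import *; from h import *
psi=-.102;y0=psi-.785
f=lambda:(np.round(np.array(read_ft_force())-[.01,-.07,-3.08],1),np.round(read_wrist_torque(),2),np.round(read_tool_pos(),4))
U=lambda y:np.array([np.cos(y),np.sin(y)])
def pose(yaw,z): return tcp(*(np.array([.5357,.1049])+U(y0)*.0012+U(yaw)*.0011),z,yaw)
for z in (.0722,.0714,.0706,.0698,.069,.068):
    p,Q=pose(y0+7.8*np.radians(5.625),z); move_linear(p,Q,velocity=.02); r=f(); print(z,r)
    if r[0][2]>1.5: break
print(read_clock())
im=grab_frame("wrist"); cv2.imwrite("pics/o_w.png",im[:,:,::-1])
im=grab_frame("top"); cv2.imwrite("pics/o_t.png",cv2.resize(im[100:240,220:390,::-1],None,fx=4.5,fy=4.2,interpolation=2))
im=grab_frame("scene"); cv2.imwrite("pics/o_sc.png",cv2.resize(im[120:280,220:400,::-1],None,fx=4.4,fy=3.75,interpolation=2))
```

```text
0.0722 (array([-2.4, -0.4, -1.3]), array([ 0.07,  0.81, -0.19]), array([0.4795, 0.1109, 0.1327]))
0.0714 (array([-2.7, -2.4,  1.6]), array([-0.01,  0.53, -0.32]), array([0.4798, 0.111 , 0.1324]))
36.7917
```

View pics/o_t.png

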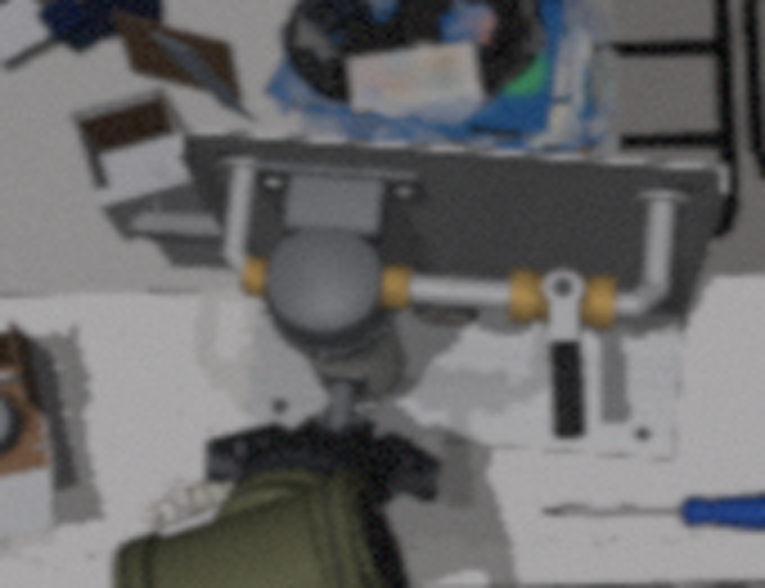

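View pics/o_sc.png

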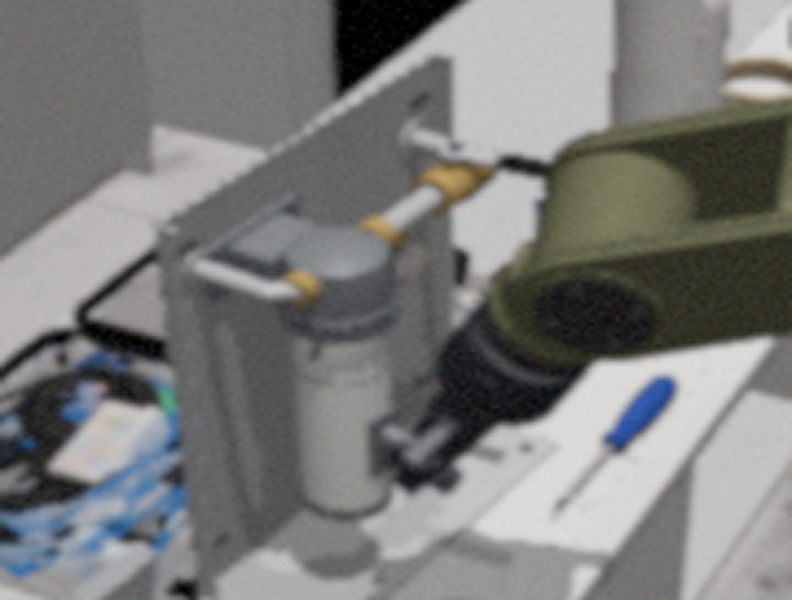

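Run:
```python
from rig import *; from h import *
open_gripper(); dwell(.1); print(np.round(read_ft_force(),1),read_opening())
p=np.array(read_tool_pos()); qq=read_ee_rot(); Z=Rn.from_quat([qq[1],qq[2],qq[3],qq[0]]).as_matrix()[:,2]
move_linear(list(p-Z*.13),velocity=.15)
print(read_clock(),read_tool_pos(),read_joint_pos())
im=grab_frame("wrist"); cv2.imwrite("pics/p_w.png",im[:,:,::-1]); np.savez("p_cal.npz",**get_calibration("wrist"))
im=grab_frame("scene"); cv2.imwrite("pics/p_sc.png",cv2.resize(im[120:280,220:400,::-1],None,fx=4.4,fy=3.75,interpolation=2))
```

```text
[-0.3 -0.2  0.1] 0.08518923675906531
38.7583 [0.42045544 0.11792187 0.24640091] [ 0.24761774 -0.66290462  2.33282561 -0.19126228  1.03789377 -1.14097739]
```

View pics/p_sc.png

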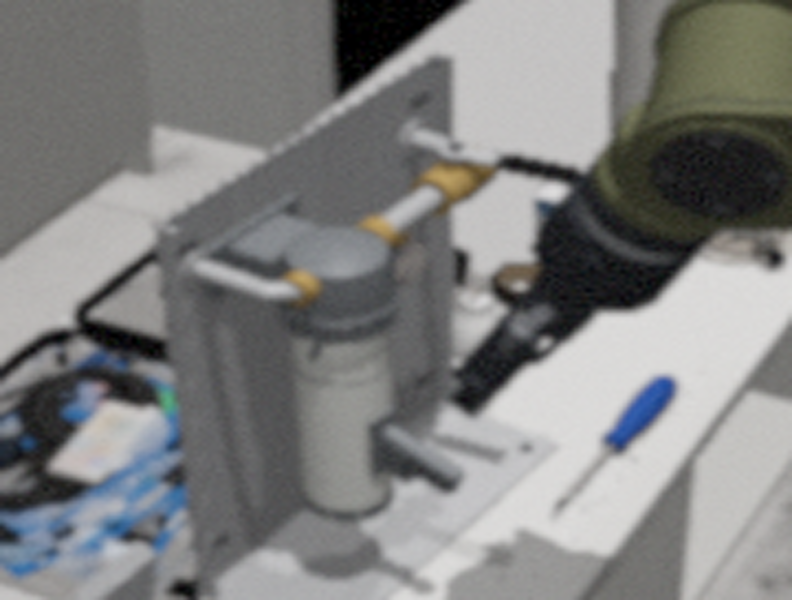

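View pics/p_w.png

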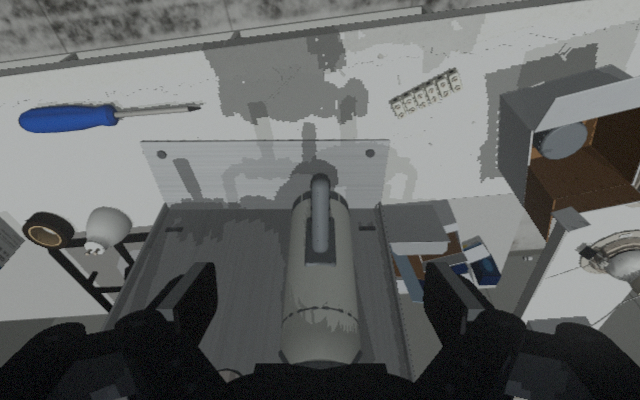

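```bash
cat >> h.py <<'E'
VA=np.array([.5241,-.0145]); PS=-.102
def lev(th,z,gap=0.,r=.058,off=.019):
    a=np.pi+PS+th; e=np.array([np.cos(a),np.sin(a)]); push=np.array([-e[1],e[0]])
    p=VA+r*e-push*(off+gap)
    return [p[0],p[1],z],down(np.arctan2(-push[1],-push[0]))
E
python3 - <<'E'
from rig import *; from h import *
c=dict(np.load("p_cal.npz"))
a=unproj(c,(320,178),.124);b=unproj(c,(320.5,248),.149);print("handle",a.round(4),b.round(4),np.arctan2(b[1]-a[1],b[0]-a[0]))
for th in (.0,.1,.6,1.1,1.56):
    r=solve_ik(*lev(th,.308)); print(th,np.round(lev(th,.308)[0],3),None if r is None else r.round(2))
p=np.array(read_tool_pos()); move_linear([.37,.10,.33],velocity=.25)
clamp(20)
move_ptp(*lev(.1,.40,gap=.015))
im=grab_frame("wrist"); cv2.imwrite("pics/q_w.png",im[:,:,::-1]); np.savez("q_cal.npz",**get_calibration("wrist"))
print(move_linear(lev(.1,.308,gap=.015)[0],velocity=.15,guard=6),read_clock())
im=grab_frame("wrist"); cv2.imwrite("pics/q_w2.png",im[:,:,::-1])
im=grab_frame("top"); cv2.imwrite("pics/q_t.png",cv2.resize(im[100:240,220:390,::-1],None,fx=4.5,fy=4.2,interpolation=2))
E
```

```text
handle [0.4612 0.113  0.124 ] [0.5105 0.1074 0.149 ] -0.11398248980090421
0.0 [0.468 0.01  0.308] [-0.09 -0.32  1.96 -0.    1.5   0.01]
0.1 [0.466 0.005 0.308] [-0.11 -0.33  1.97 -0.    1.5  -0.1 ]
0.6 [ 0.464 -0.026  0.308] [-0.17 -0.33  1.97 -0.    1.5  -0.67]
1.1 [ 0.477 -0.053  0.308] [-0.22 -0.29  1.94 -0.    1.49 -1.22]
1.56 [ 0.499 -0.07   0.308] [-0.25 -0.24  1.9  -0.    1.48 -1.7 ]
False 42.0333
```

View pics/q_w2.png

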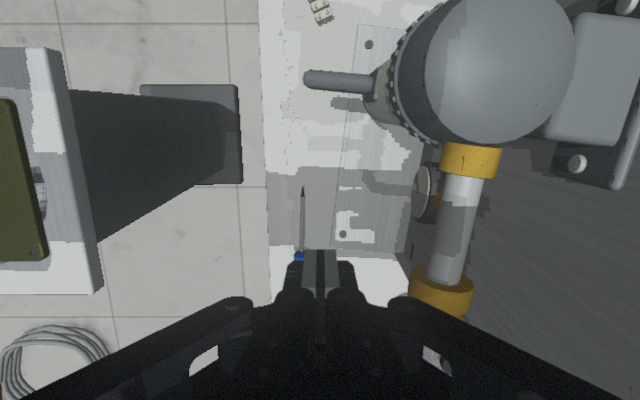

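View pics/q_t.png

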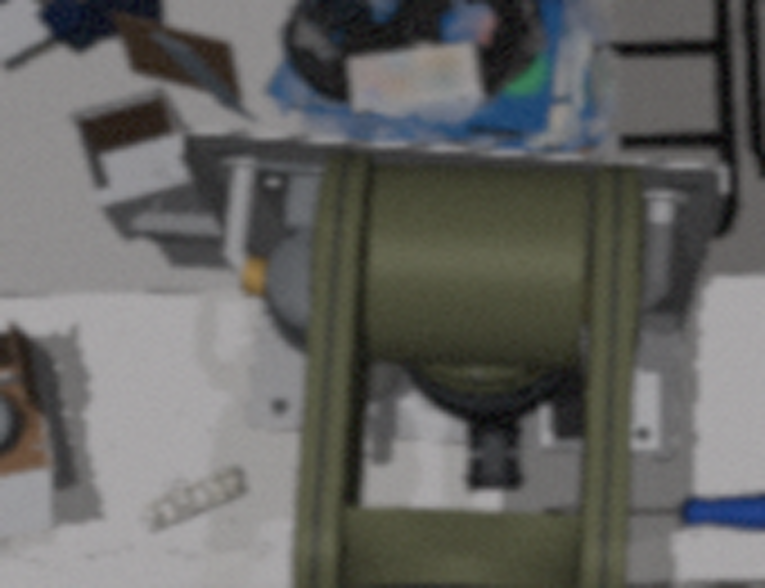

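Run:
```python
from rig import *; from h import *
for th in (.15,.35,.6,.85,1.1,1.3,1.45,1.53,1.58):
    p,Q=lev(th,.308); h=move_linear(p,Q,velocity=.08,guard=14); print(th,h,np.round(read_ft_force(),1),np.round(read_tool_pos(),3))
    if h: break
print(read_clock())
```

```text
0.15 False [ 0.1  0.2 -0.2] [0.466 0.002 0.309]
0.35 False [-0.2 -0.8 -0.1] [ 0.463 -0.01   0.308]
0.6 False [-0.6  0.6  0.1] [ 0.464 -0.025  0.308]
0.85 False [-0.   0.4  0.9] [ 0.469 -0.04   0.308]
1.1 False [0.  0.6 0.5] [ 0.477 -0.053  0.308]
1.3 False [ 0.  -1.   0.1] [ 0.485 -0.061  0.308]
1.45 False [-1.1 -0.   0.1] [ 0.493 -0.067  0.308]
1.53 False [ 0.2  0.6 -0.2] [ 0.497 -0.069  0.308]
1.58 False [-10.9   2.2   3.9] [ 0.497 -0.07   0.308]
45.2083
```

```bash
python3 - <<'E'
from rig import *; from h import *
p,Q=lev(1.5,.308,gap=.03); move_linear(p,Q,velocity=.15)
p[2]=.45; move_linear(p,velocity=.3)
move_ptp([.40,.05,.45],down(0))
im=grab_frame("wrist"); cv2.imwrite("pics/r_w.png",im[:,:,::-1]); c=get_calibration("wrist"); np.savez("r_cal.npz",**c)
im=grab_frame("scene"); cv2.imwrite("pics/r_sc.png",im[:,:,::-1])
im=grab_frame("top"); cv2.imwrite("pics/r_t.png",cv2.resize(im[100:240,180:390,::-1],None,fx=3.8,fy=3.8,interpolation=2))
print(read_clock(),read_ft_force())
E
python3 -c "
import cv2
t=cv2.imread('pics/r_sc.png');cv2.imwrite('pics/r_sc2.png',cv2.resize(t[120:360,180:420],None,fx=2.5,fy=2.5,interpolation=2))"
```

```text
49.0667 [0.37719521 0.21068316 0.04180089]
```

View pics/r_w.png

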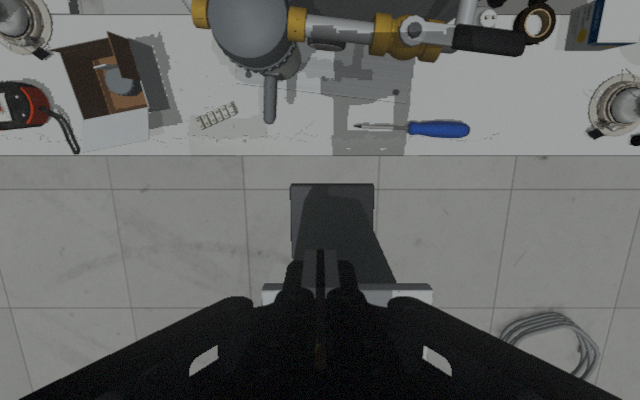

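View pics/r_sc2.png

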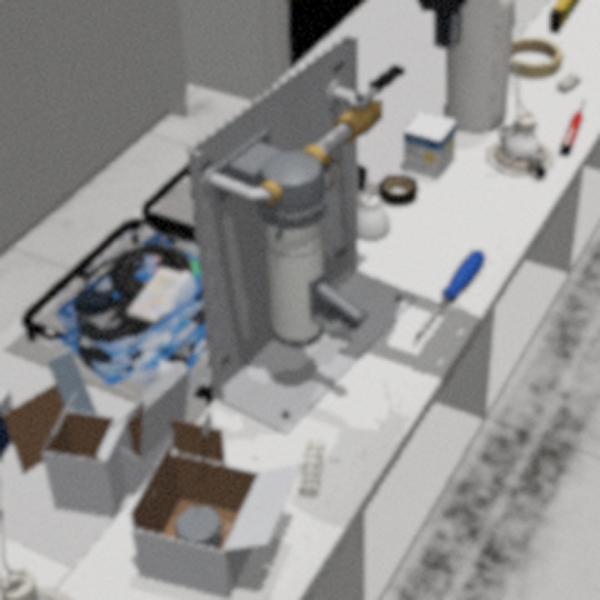

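View pics/r_t.png

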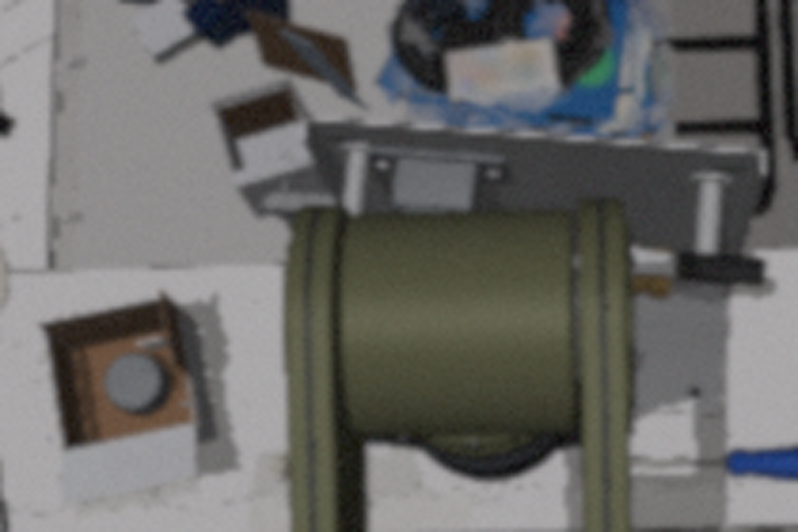

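Run:
```python
from rig import *; from h import *
c=dict(np.load("r_cal.npz"))
a=unproj(c,(413,31),.313);b=unproj(c,(524,41.5),.311);d=b-a
print(a,b,"theta",np.arctan2(d[1],d[0])-(-np.pi+PS))
a=unproj(c,(269.5,122),.122);b=unproj(c,(270,76),.149);d=b-a;print(a,b,"hyaw",np.arctan2(d[1],d[0]))
finish_job()
```

```text
[ 0.52259065 -0.01408322  0.313     ] [ 0.51625654 -0.09268473  0.311     ] theta 1.5923849838708533
[0.45601888 0.11427828 0.122     ] [0.50844337 0.10782491 0.149     ] hyaw -0.12248227231798856
the job is handed in; nothing more can be done
```

The job is done and handed in at about 49 s on the robot's clock, against the 72 s limit; no verdict was reported.

**What I did:**
1. I pulled the cap straight up off the cartridge and dropped it into the white carton.
2. I gripped the handle with the hand leaned 27° and pushed the cartridge up into the filter head. I twisted it 45° to the end stop, let it down into the pockets and let go.
3. I then pushed the valve lever round to its stop with closed fingers.

**Last checks:**
- **Cap:** it lies in the middle of the carton floor in the wrist, scene and top pictures.
- **Cartridge:** it hangs by itself. It seated with its foot about 72 mm up, which is the locked height. Its handle yaw measured -0.12 rad against about -0.10 for the station, so within the 0.15 rad limit. I judged it upright by eye in the pictures and did not measure the tilt.
- **Valve:** the lever measured about 1.59 rad and met its stop with about 11 N.
- **Other things:** those in view look unmoved. I did not compare each one's position with the start.
- **Robot:** it is clear of everything, with tool force near zero.

**What disagreed or went wrong on the way:**
- The top camera put things about 5 mm nearer in x than the wrist camera. I used the wrist camera.
- The first push up caught on the rim, and shifting the cartridge about 2 mm sideways freed it.
- The first try at lowering was stopped at 8 N. I brought the handle back from the end stop by a degree or two, and it then went down freely.

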